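# Hang the service tag, then draw the fume filter

## Robot

A 6-joint arm with a two-finger parallel gripper is mounted at the origin on the work surface. World frame = base frame: x ahead of the robot, y to its left, z up, the work surface at z = 0. Lengths are in m, angles in rad, forces in N, time in s.
With the tool pointing down it reaches from about 0.35 to 0.85 m from the base axis. Payload 8.1 kg.
Tool frame: the origin (TCP) lies at the very end of the fingers, on their centre line; the grasp point (between the pads) lies 19 mm behind it; z points along the fingers, y is the direction in which the jaws open and shut (so a half turn about z gives the same grasp; the last joint's range is limited). The gripper opens to 85 mm and grips with 20 to 120 N. Pads are 22 mm wide; open, the fingers measure 114 mm over their backs; the gripper's body (76 mm by 85 mm) begins 54 mm behind the grasp point. The pads swing forward as they close: fully open they stand 13 mm farther back than shut.
Start: joints at [1.212, 0.13, 1.488, -0, 1.523, -0.085], TCP at [0.162, 0.578, 0.231] pointing down, gripper open.
Joint ranges: [-2.96, 2.96], [-0.89, 2.26], [0.02, 2.5], [-1.34, 4.48], [0, 2.73], [-2.66, 2.66]. Speed limits (rad/s): [2.39, 2.39, 2.79, 3.14, 3.14, 3.14].

## Interface

Orientations are given as a rotation vector (axis times angle).
In Python, from bench import env gives the robot as it stands. The module is installed in compiled form; this text tells all that it offers.
- The arm moves only by the tool step_arm, never from a script. Its argument "increments" is a list of rows, each an object with "offset": the shift along the tool's x, y, z in mm, a list of three; "turn": the turn, a rotation vector about the tool's x, y, z in rad, a list of three; "fingers": the gripper command: -1 is fully open, 1 is shut, values between are in proportion. In form: [{"offset": [tx, ty, tz], "turn": [ax, ay, az], "fingers": fingers}, ...]. A call has exactly 8 rows; each row shifts and turns the pose as measured when the row begins, along the tool's axes as they then stand; what a row does not reach is not made up. A row lasts 1/10 s, in which the tool goes at most 50 mm and 8.59 degrees, less where a joint would pass 70% of its speed; a pose out of reach is approached as far as the arm can. A call is refused whole if a number of a shift passes 50 or a number of a turn 0.15, either way. A call with a gripper value outside its range is refused whole. The fingers move at their own pace and stop on an object; "force" is the grip in N (left out, the last holds). Time passes only in rows, so rows that do not move let the fingers close, or fill a call up. It gives the time, the measured TCP pose, the force and the opening at its end, in the units of the state.
- env.get_state(): the state, without advancing time (a new reading comes with each control period).
- env.read_camera(name): name is "scene" or "top" or "wrist"; returns the picture (480x640x3 uint8, red, green, blue); there is no depth.
- env.camera_model(name): a dict with "intrinsics" (3x3 intrinsics, pixels), "rvec" (rotation vector, rad) and "tvec" (3), from world to camera coordinates, as OpenCV has them; the wrist camera has in their place "T_tool_cam" (4x4, takes a point from camera to tool coordinates, whose origin is the TCP and whose axes are the flange's). Camera axes: x right, y down, z forward; pixel columns grow to the right and rows downward; lengths in m; the calibration is good to about 2 mm. A picture is of the moment at which its call begins: read the wrist's pose just before it. camera_model takes no time and is no camera call.
- env.hand_in(): hands the job in, once; it reports no verdict.
The state is a dict: "clock": time; "joint_pos": joint angles; "dq": joint speeds; "joint_efforts": joint torques, N m; "eef_pos": TCP position; "eef_rot": TCP orientation; "wrist_force": force on the tool from outside, world axes, zero at the start; "ft_torque": the same for the moment, N m; "gripper_width": finger opening in m.
Only numpy, scipy, OpenCV 4.12 (cv2) and the standard library are available. Lean on these libraries where they do the work, as an engineer would, in place of code of your own. Each camera call takes 0.05 s, during which the arm holds its last target.

## Task

Take the service tag off its short parking bar and hook it over the long tag rail well away from the mark (at least 6 cm to one side), then slide it along the rail until it hangs centred over the dark mark ring, and let go of it. Then take the filter cassette of the fume extractor by its two side catches, pinch both together, lift the cassette straight out and finish while still holding it by the pinched catches, upright and still, with its underside a good 5 cm above the extractor's top. Leave the ink tin, the bottle and the printing stone where they are.

Things in the scene. Friction and masses are not known exactly. Their poses are not given: they have to be found in the camera images.
- tag: Loose service tag, 90 g: aluminium hanger with a light plastic tab on top, so that it hangs upright by itself. Origin: middle of the hook's flat inner top (6 mm above the axis of the bar it hangs on); z up, the bar runs along y in an 18 mm slot open downward. Panel (4 mm thick, 50 wide in y) on the -x side, to 58 mm below the origin; lip (34 wide) on the +x side, to 34 mm below. Either way round will do.
- tag_tab (a point): Centre of the tag's grip tab, 26 mm above the tag's origin, axes as the tag's. The tab is 12 mm thick (x), 36 mm wide (y), and reaches 21 mm above and 20 mm below this point, down to a 26 x 44 x 6 mm (x, y, z) crossbar.
- parking_bar: Fixed stand where the tag hangs at the start: a short round steel bar along y, 12 mm in diameter, axis 130 mm above the table, between two 16 mm posts 84 mm apart (round heads to 142 mm); wooden foot 50 x 124 x 10 mm. Origin: centre of the underside.
- tag_rail: Fixed tag rail: a long round steel bar along its y, 12 mm in diameter, axis 130 mm above the table, between two 16 mm posts 260 mm apart (round heads to 142 mm); dark steel foot 50 x 300 x 10 mm. Origin: centre of the underside. It and the extractor stand on either side of the robot, in either order.
- mark (a point): The mark, a point on the tag rail's axis: centre of a dark rubber ring 16 mm long round the bar, within 50 mm of the rail's middle; a dark block 30 mm high stands right below it on the foot. The tag passes freely over both. Axes as the rail's: y along the rail, z up.
- extractor: Fixed dark grey bench fume extractor, 160 (x) x 180 (y) x 110 mm high with a dark steel top; a 65 x 65 mm opening in the middle of the top holds the cassette. Origin: centre of the underside, z up.
- cassette: Loose filter cassette, 0.25 kg. Origin: centre of its underside, 68 mm above the table while seated (42 below the extractor's top). Grey core 58 (x) x 36 (y) x 80 mm high, 38 of it above the extractor; the buried part is 60 x 60 mm with 2 mm play. A catch on each y side: unless both are pressed nearly home, their teeth lock under the extractor's top and it rises only 3 mm.
- catch_left: Black ribbed catch on the cassette's +y side: paddle 26 mm wide (x), 5 thick, 2 to 36 mm above the extractor's top. Origin 29 mm from the cassette's middle, at underside height, axes as the cassette's. Slides 9 mm inward to a stop against a spring (2 N at first, 6.5 N at the stop). Width over both paddles: 64 mm at rest, 46 mm fully pinched.
- catch_right: The same catch, mirrored, on the cassette's -y side.
- ink_tin: Bystander: ink tin, 64 mm in diameter, 50 mm high. Origin: centre of the underside.
- solvent_bottle: Bystander: bottle, 56 mm in diameter, 130 mm high. Origin: centre of the underside.
- stone: Bystander: small pale printing stone, 90 x 120 x 45 mm. Origin: centre of the underside.
Mind the look-alikes: they are no part of the job. What is shaped like the tag but brown or orange is not meant.

How it is judged:
On the way, in this order (a step that is already met when the one before it is completed fails the run):
1. the tag is hooked over the tag rail, resting on it, at least 50 mm to one side of the mark (z of tag in the frame of mark between 0.002 and 0.012 m and x of tag in the frame of mark between -0.009 and 0.009 m and contact force between tag and tag_rail above 0.1 N and (y of tag in the frame of mark above 0.05 m or y of tag in the frame of mark below -0.05 m)), for 0.1 s.
2. the tag hangs on the rail at the mark, let go (z of tag in the frame of mark between 0.002 and 0.012 m and x of tag in the frame of mark between -0.009 and 0.009 m and contact force between tag and tag_rail above 0.1 N and y of tag in the frame of mark between -0.01 and 0.01 m and angle between tag's own z axis and vertical below 0.2 rad and contact force between tag and the fingers below 0.05 N), for 0.3 s.
3. the cassette is drawn out by its pinched catches (contact force between each of catch_left, catch_right and the fingers above 3 N and z of cassette in the frame of extractor above 0.115 m), for 0.2 s.
At the end, for the whole second after the job is handed in: The tag hangs untouched on the tag rail within 10 mm of the mark; the fingers hold the cassette by both catches (over 3 N each), its underside 40 mm or more above the extractor's top, within 0.2 rad of upright, still, and nothing else touching it (all of step 2 and contact force between each of catch_left, catch_right and the fingers above 3 N and z of cassette in the frame of extractor above 0.15 m and angle between cassette's own z axis and vertical below 0.2 rad and linear speed of each of cassette, tag below 0.03 m/s and contact force between cassette and extractor below 0.05 N and contact force between cassette and tag_rail below 0.05 N and contact force between cassette and parking_bar below 0.05 N and contact force between cassette and stone below 0.05 N and contact force between cassette and ink_tin below 0.05 N and contact force between cassette and solvent_bottle below 0.05 N); the arm keeps its last pose, push and grip.
It fails at once if the tag is brought down onto the rail at the mark instead of being slid there (y of tag in the frame of mark between -0.03 and 0.03 m and x of tag in the frame of mark between -0.012 and 0.012 m and z of tag in the frame of mark between 0.018 and 0.045 m).
It fails at once if the ink tin is pushed more than 20 mm or tipped over (distance of ink_tin from where it was at the start of the episode above 0.02 m or angle between ink_tin's own z axis and vertical above 0.3 rad).
It fails at once if the bottle is pushed more than 20 mm or tipped over (distance of solvent_bottle from where it was at the start of the episode above 0.02 m or angle between solvent_bottle's own z axis and vertical above 0.3 rad).
It fails at once if the printing stone is pushed more than 20 mm or tipped over (distance of stone from where it was at the start of the episode above 0.02 m or angle between stone's own z axis and vertical above 0.3 rad).
It also fails if it takes over 54 s, if anything falls off the work surface, if the arm or the gripper's body presses on something with over 40 N, if the wrist force passes 120 N, or if a joint passes its speed limit or range.

## Working session

There is one attempt and no reset: what is moved stays moved. The work goes in short steps, Python scripts to look and compute and a tool call to move; the robot and the scene stay as the last step left them, time stands still between calls to the robot, and variables do not carry over. Pictures are saved under pics/ and viewed, and the job is handed in when it is done.

Besides the shell and the picture viewer there is one more tool, called after "Call:" as a command line: name --argument value ..., lists and objects as JSON in quotes. step_arm: Moves the arm, as the interface text tells. Its arguments: {"type":"object","properties":{"increments":{"type":"array","items":{"type":"object","properties":{"offset":{"type":"array","items":{"type":"number"}},"turn":{"type":"array","items":{"type":"number"}},"fingers":{"type":"number"}}}},"force":{"type":"number"}},"required":["increments"]}

```bash
mkdir -p pics; python3 - <<'E'
from bench import env
import cv2,numpy as np
print(env.get_state())
for n in ["scene","top","wrist"]:
    im=env.read_camera(n); cv2.imwrite(f"pics/{n}0.png",im[:,:,::-1]); m=env.camera_model(n)
    print(n,{k:np.round(np.array(v),4).tolist() for k,v in m.items()})
E
```

```text
{'clock': 0.0, 'joint_pos': array([ 1.21159032e+00,  1.31217889e-01,  1.48929403e+00, -1.62941698e-05,
        1.52299402e+00, -8.53646493e-02]), 'dq': array([ 1.70613723e-03,  8.33545185e-05, -4.02129848e-04,  2.97482149e-04,
        1.20774874e-03,  9.76399847e-04]), 'joint_efforts': array([ 8.99610186e-04, -5.69396067e+01, -5.00560462e+01,  2.02568253e-04,
        1.44603572e-02,  3.77142158e-05]), 'eef_pos': array([0.16202549, 0.57712822, 0.23020245]), 'eef_rot': array([-4.28749404e-01, -3.11178717e+00,  2.93670440e-03]), 'wrist_force': array([-0.47516227, -0.31328209, -0.96501829]), 'ft_torque': array([ 0.00890179, -0.03226983,  0.00766214]), 'gripper_width': 0.08562144506281048}
scene {'intrinsics': [[547.8446, 0.0, 319.6398], [0.0, 547.8446, 241.4726], [0.0, 0.0, 1.0]], 'rvec': [2.2051, 0.8725, -0.3702], 'tvec': [-0.4129, -0.1623, 1.5845]}
top {'intrinsics': [[443.216, 0.0, 323.384], [0.0, 443.216, 238.7174], [0.0, 0.0, 1.0]], 'rvec': [2.0518, -2.1381, 0.2624], 'tvec': [0.0518, 0.5811, 0.8775]}
wrist {'intrinsics': [[337.2378, 0.0, 321.6159], [0.0, 337.2378, 242.2244], [0.0, 0.0, 1.0]], 'T_tool_cam': [[0.0005, -0.961, -0.2765, 0.0682], [1.0, 0.0006, -0.0003, -0.0004], [0.0004, -0.2765, 0.961, -0.143], [0.0, 0.0, 0.0, 1.0]]}
```

View pics/scene0.png

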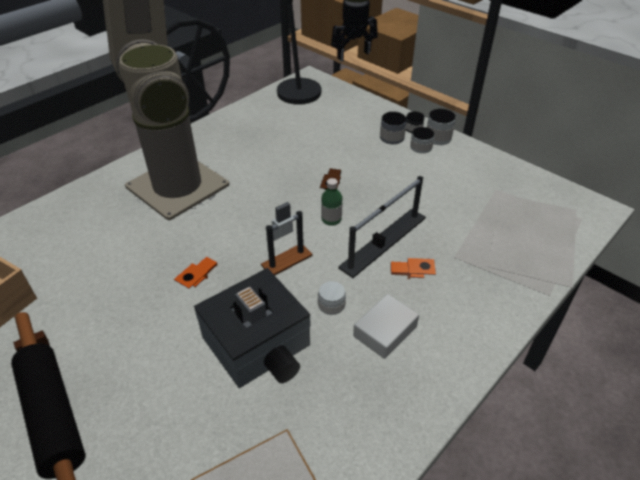

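View pics/top0.png

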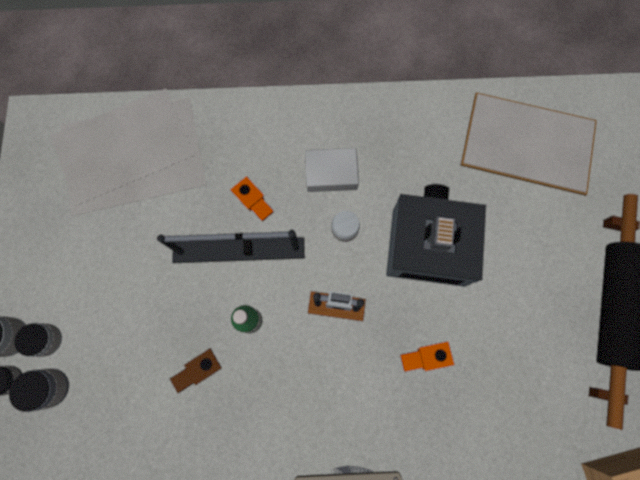

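View pics/wrist0.png

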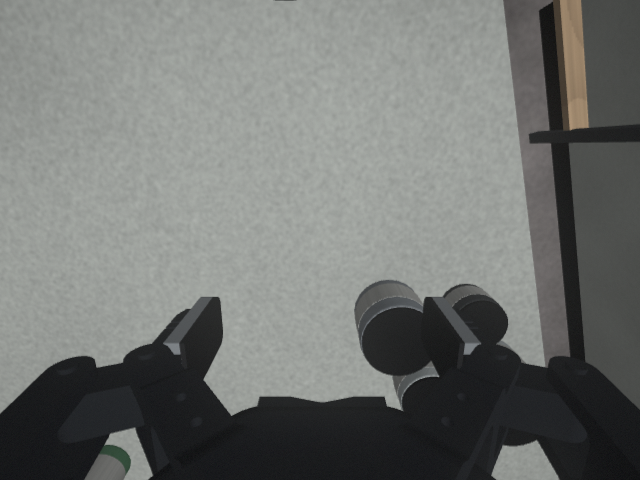

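The tag is the grey one on the brown-footed bar: top (340,299), scene (284,215). The look-alikes are orange at top (250,198) and (428,357), and brown at (195,370). Next I zoom in on each of these.

```bash
cat > h.py <<'E'
import numpy as np,cv2
from scipy.spatial.transform import Rotation as R
from bench import env
def cam(n,pose=None):
    m=env.camera_model(n);K=np.array(m["intrinsics"])
    if n!="wrist":
        Rm=R.from_rotvec(np.array(m["rvec"]).ravel()).as_matrix();t=np.array(m["tvec"]).ravel()
    else:
        p,r=pose;T=np.eye(4);T[:3,:3]=R.from_rotvec(r).as_matrix();T[:3,3]=p
        W=np.linalg.inv(T@np.array(m["T_tool_cam"]));Rm=W[:3,:3];t=W[:3,3]
    return K,Rm,t
def proj(c,X):
    K,Rm,t=c;x=(K@(Rm@np.atleast_2d(X).T+t[:,None])).T;return x[:,:2]/x[:,2:]
def ray(c,uv):
    K,Rm,t=c;d=Rm.T@np.linalg.inv(K)@np.array([uv[0],uv[1],1.]);return -Rm.T@t,d/np.linalg.norm(d)
def tri(*cu):
    A=np.zeros((3,3));b=np.zeros(3);rs=[ray(c,u) for c,u in cu]
    for o,d in rs:
        P=np.eye(3)-np.outer(d,d);A+=P;b+=P@o
    X=np.linalg.solve(A,b);return X,[round(1e3*np.linalg.norm((np.eye(3)-np.outer(d,d))@(X-o)),1) for o,d in rs]
def onz(c,uv,z):
    o,d=ray(c,uv);return o+d*(z-o[2])/d[2]
E
python3 - <<'E'
from h import *
s=cv2.imread("pics/scene0.png");t=cv2.imread("pics/top0.png")
def crop(im,x,y,w,h,k,n): cv2.imwrite(n,cv2.resize(im[y:y+h,x:x+w],None,fx=k,fy=k,interpolation=cv2.INTER_CUBIC))
crop(s,180,160,260,195,3,"pics/sc.png"); crop(t,150,170,200,150,4,"pics/t1.png"); crop(t,300,170,200,150,4,"pics/t2.png")
E
```

```text
(no output)
```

View pics/sc.png

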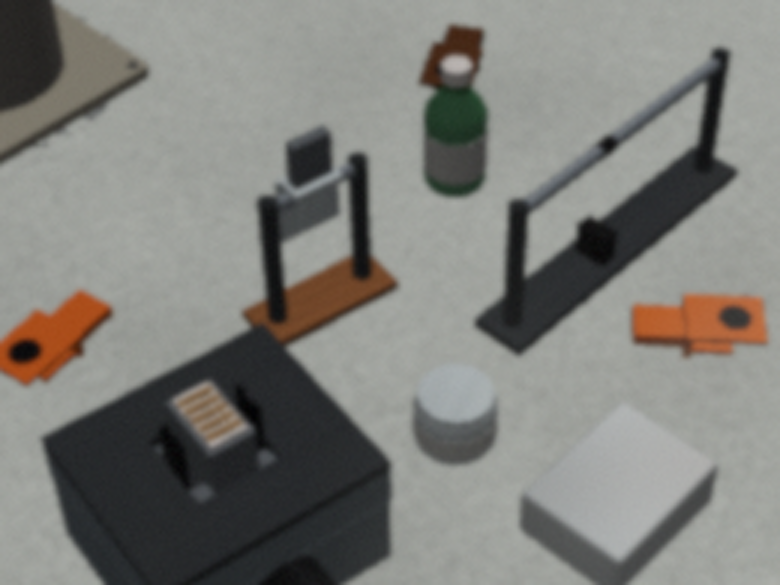

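View pics/t1.png

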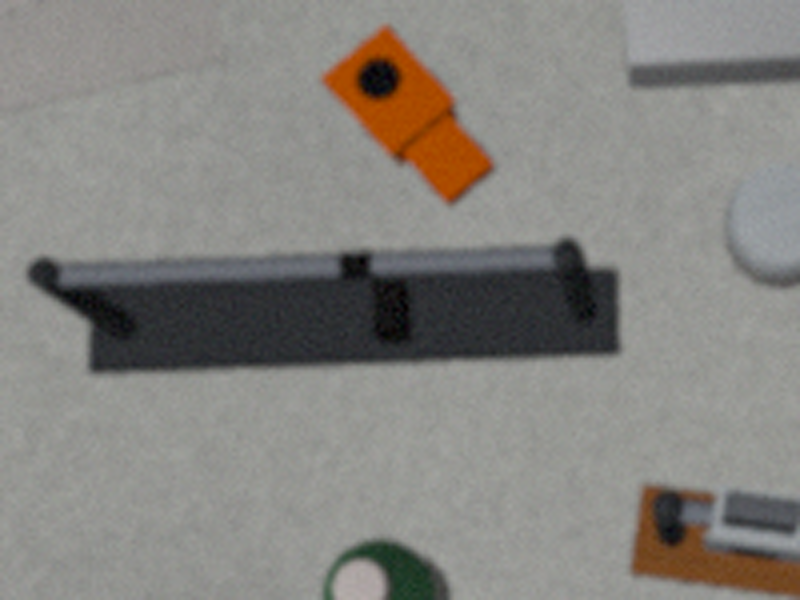

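View pics/t2.png

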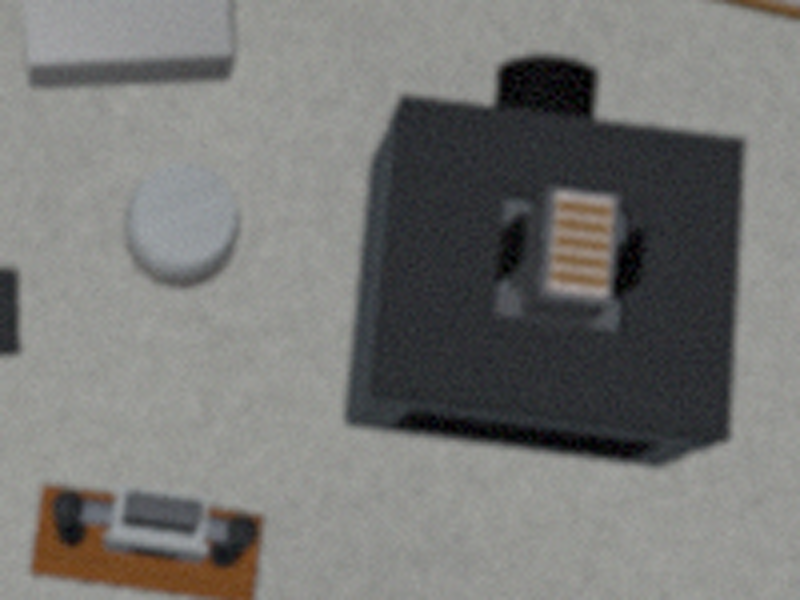

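```bash
python3 - <<'E'
from h import *
T=cam("top");S=cam("scene")
t1=lambda u,v:(150+u/4-.4,170+v/4-.4);t2=lambda u,v:(300+u/4-.4,170+v/4-.4);s=lambda u,v:(180+u/3-.3,160+v/3-.3)
for n,a,b in [("railL",t1(42,265),s(720,55)),("railR",t1(567,245),s(517,206)),("mark",t1(356,263),s(608,144)),
 ("parkL",t2(68,502),s(358,160)),("parkR",t2(242,528),s(269,202)),("tabtop",t2(165,500),s(309,133)),("cas",t2(583,243),s(210,415)),
 ("ex far L",t2(403,98),s(388,465)),("ex near L",t2(372,402),s(262,330)),("bottlecap",t1(360,580),s(456,62)),("tin",t2(183,220),s(455,395))]:
    X,e=tri((T,a),(S,b)); print(n,X.round(4),e)
print("extop",[onz(T,t2(*p),.11).round(4).tolist() for p in [(403,98),(742,140),(727,440),(372,402)]])
E
```

```text
railL [0.5848 0.3517 0.1371] [np.float64(1.1), np.float64(1.1)]
railR [0.5839 0.0908 0.1389] [np.float64(1.1), np.float64(1.1)]
mark [0.5829 0.1992 0.1314] [np.float64(1.8), np.float64(1.8)]
parkL [0.4555 0.0466 0.1363] [np.float64(0.4), np.float64(0.4)]
parkR [ 0.4402 -0.0356  0.137 ] [np.float64(1.3), np.float64(1.3)]
tabtop [0.4489 0.0025 0.1873] [np.float64(0.8), np.float64(0.8)]
cas [ 0.5721 -0.2115  0.1461] [np.float64(1.4), np.float64(1.4)]
ex far L [ 0.6651 -0.1377  0.1052] [np.float64(0.8), np.float64(0.8)]
ex near L [ 0.5056 -0.1084  0.0989] [np.float64(2.3), np.float64(2.3)]
bottlecap [0.4247 0.1952 0.1327] [np.float64(0.3), np.float64(0.3)]
tin [ 0.6208 -0.0214  0.0435] [np.float64(1.5), np.float64(1.5)]
extop [[0.6629, -0.1373, 0.11], [0.6326, -0.3124, 0.11], [0.4758, -0.2845, 0.11], [0.5023, -0.1083, 0.11]]
```

```bash
cat >> h.py <<'E'
def plan(target,yaw,fing,calls=1,rows=None,p=None,Rm=None):
    """yaw = world angle of tool y; tool points down; prints rows"""
    st=env.get_state(); p=st["eef_pos"].copy(); Rm=R.from_rotvec(st["eef_rot"])
    c,s_=np.cos(yaw),np.sin(yaw); y=np.array([c,s_,0]);z=np.array([0,0,-1.]);x=np.cross(y,z)
    G=R.from_matrix(np.c_[x,y,z]); target=np.array(target)
    rv=(Rm.inv()*G).as_rotvec()
    nr=max(1,int(np.ceil(max(np.abs(rv).max()/.148,np.linalg.norm(target-p)/.049)))) if rows is None else rows
    print("now",p.round(4),"rotleft",rv.round(3),"dist",np.linalg.norm(target-p).round(4),"rows",nr)
    for k in range(nr):
        d=Rm.inv().apply((target-p)/(nr-k)); t=(Rm.inv()*G).as_rotvec()/(nr-k)
        print(k,(d*1e3).round(0).tolist(),t.round(3).tolist()); p=p+Rm.apply(d); Rm=Rm*R.from_rotvec(t)
E
python3 -c "
from h import *
plan([.449,.005,.26],-.184,-1,rows=14)"
```

```text
now [0.162  0.5772 0.2305] rotleft [-1.000e-03  1.000e-03  1.481e+00] dist 0.6408 rows 14
0 [-31.0, -34.0, -2.0] [-0.0, 0.0, 0.106]
1 [-34.0, -30.0, -2.0] [-0.0, 0.0, 0.106]
2 [-37.0, -27.0, -2.0] [-0.0, 0.0, 0.106]
3 [-40.0, -23.0, -2.0] [-0.0, 0.0, 0.106]
4 [-42.0, -18.0, -2.0] [-0.0, 0.0, 0.106]
5 [-44.0, -14.0, -2.0] [-0.0, 0.0, 0.106]
6 [-45.0, -9.0, -2.0] [-0.0, 0.0, 0.106]
7 [-46.0, -4.0, -2.0] [-0.0, 0.0, 0.106]
8 [-46.0, 1.0, -2.0] [-0.0, 0.0, 0.106]
9 [-45.0, 5.0, -2.0] [-0.0, 0.0, 0.106]
10 [-45.0, 10.0, -2.0] [-0.0, 0.0, 0.106]
11 [-43.0, 15.0, -2.0] [-0.0, 0.0, 0.106]
12 [-41.0, 19.0, -2.0] [-0.0, 0.0, 0.106]
13 [-39.0, 24.0, -2.0] [-0.0, 0.0, 0.106]
```

Call:
step_arm --increments '[{"offset": [-31,-34,-4],"turn": [0,0,0.11],"fingers": -1},{"offset": [-34,-30,-4],"turn": [0,0,0.11],"fingers": -1},{"offset": [-37,-27,-4],"turn": [0,0,0.11],"fingers": -1},{"offset": [-40,-23,-4],"turn": [0,0,0.11],"fingers": -1},{"offset": [-42,-18,-4],"turn": [0,0,0.11],"fingers": -1},{"offset": [-44,-14,-4],"turn": [0,0,0.11],"fingers": -1},{"offset": [-45,-9,-4],"turn": [0,0,0.11],"fingers": -1},{"offset": [-46,-4,-4],"turn": [0,0,0.11],"fingers": -1}]'

```text
clock: 0.95
eef_pos: [0.3182, 0.2357, 0.2583]
eef_rot: [1.744, 2.612, -0.016]
wrist_force: [0.4, 0.4, -0.4]
gripper_width: 0.0856
```

```bash
python3 -c "
from h import *
plan([.449,.005,.26],-.184,-1)"
```

```text
now [0.3182 0.2357 0.2583] rotleft [-0.006  0.008  0.578] dist 0.2652 rows 6
0 [-44.0, 5.0, -0.0] [-0.001, 0.001, 0.096]
1 [-43.0, 10.0, -0.0] [-0.001, 0.001, 0.096]
2 [-42.0, 14.0, -0.0] [-0.001, 0.001, 0.096]
3 [-41.0, 18.0, -0.0] [-0.001, 0.001, 0.096]
4 [-39.0, 21.0, -0.0] [-0.001, 0.001, 0.096]
5 [-36.0, 25.0, -0.0] [-0.001, 0.001, 0.096]
```

Call:
step_arm --increments '[{"offset": [-44,5,0],"turn": [0,0,0.096],"fingers": -1},{"offset": [-43,10,0],"turn": [0,0,0.096],"fingers": -1},{"offset": [-42,14,0],"turn": [0,0,0.096],"fingers": -1},{"offset": [-41,18,0],"turn": [0,0,0.096],"fingers": -1},{"offset": [-39,21,0],"turn": [0,0,0.096],"fingers": -1},{"offset": [-36,25,0],"turn": [0,0,0.096],"fingers": -1},{"offset": [0,0,0],"turn": [0,0,0],"fingers": -1},{"offset": [0,0,0],"turn": [0,0,0],"fingers": -1}]'

```text
clock: 1.75
eef_pos: [0.4505, -0.0128, 0.2598]
eef_rot: [2.446, 1.963, -0.011]
wrist_force: [-0.4, 0.6, -0.4]
gripper_width: 0.0853
```

```bash
python3 -c "
from h import *
st=env.get_state()
im=env.read_camera('wrist');cv2.imwrite('pics/w1.png',im[:,:,::-1])
c=cam('wrist',(st['eef_pos'],st['eef_rot']))
print(proj(c,[[.449,.0025,.183],[.4555,.0466,.142],[.4402,-.0356,.142],[.583,.199,.13]]).round(0).tolist())
plan([.449,.005,.26],-.184,-1)"
```

```text
[[312.0, 229.0], [308.0, 158.0], [313.0, 263.0], [450.0, -128.0]]
now [ 0.4504 -0.0126  0.2597] rotleft [-0.     0.009 -0.033] dist 0.0176 rows 1
0 [17.0, -5.0, -0.0] [-0.0, 0.009, -0.033]
```

View pics/w1.png

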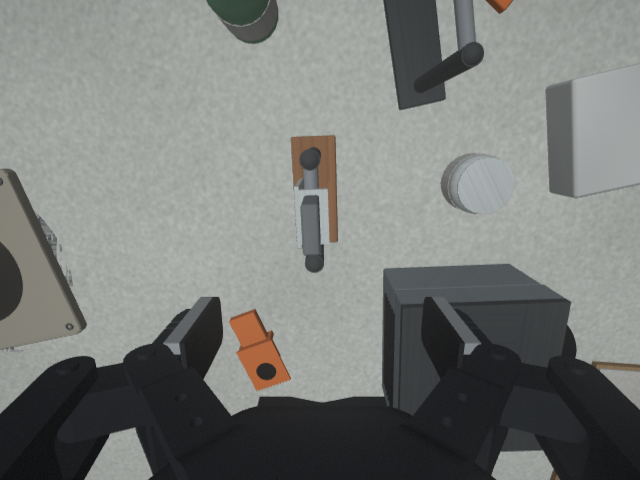

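The wrist view shows the grey tag on the wooden-footed stand. Its tab top is around (312,225), and the post heads at (310,158) and (314,263) match what I predicted. Next I fuse the views.

```bash
python3 -c "
from h import *
im=cv2.imread('pics/w1.png');cv2.imwrite('pics/w1c.png',cv2.resize(im[140:290,230:400],None,fx=4,fy=4,interpolation=2))
"
```

```text
(no output)
```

View pics/w1c.png

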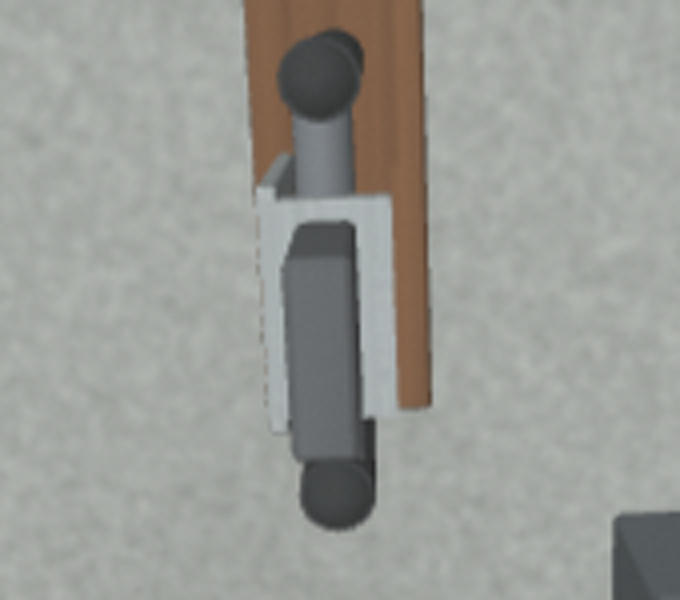

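```bash
python3 -c "
from h import *
st=env.get_state();c=cam('wrist',(st['eef_pos'],st['eef_rot']));T=cam('top');S=cam('scene')
f=lambda u,v:(230+u/4-.4,140+v/4-.4)
print(tri((c,f(325,358)),(S,(180+309/3-.3,160+133/3-.3)),(T,(340.8,294.6))))
a=onz(c,f(320,257),.183);b=onz(c,f(330,459),.183);print(a,b,(a+b)/2,np.linalg.norm(a-b),np.arctan2(-(a-b)[0],(a-b)[1]))
a=onz(c,f(319,78),.14);b=onz(c,f(337,493),.14);print(a,b,(a+b)/2,np.linalg.norm(a-b),np.arctan2(-(a-b)[0],(a-b)[1]))
plan([.449,.003,.20],-.184,-1,rows=2)
"
```

```text
(array([0.44871115, 0.00310074, 0.1866634 ]), [np.float64(0.7), np.float64(0.5), np.float64(1.2)])
[0.45147642 0.01977523 0.183     ] [ 0.44530207 -0.01458605  0.183     ] [0.44838925 0.00259459 0.183     ] 0.0349116021225838 -0.17779195446820595
[0.45589501 0.0459559  0.14      ] [ 0.44078634 -0.03593814  0.14      ] [0.44834068 0.00500888 0.14      ] 0.08327608882107218 -0.1824390606671157
now [ 0.4504 -0.0126  0.2597] rotleft [-0.     0.009 -0.033] dist 0.0617 rows 2
0 [8.0, -2.0, 30.0] [-0.0, 0.004, -0.017]
1 [8.0, -2.0, 30.0] [-0.0, 0.004, -0.017]
```

Call:
step_arm --increments '[{"offset": [8,-3,0],"turn": [0,0.009,-0.033],"fingers": -1},{"offset": [8,-3,0],"turn": [0,0,0],"fingers": -1},{"offset": [0,0,20],"turn": [0,0,0],"fingers": -1},{"offset": [0,0,20],"turn": [0,0,0],"fingers": -1},{"offset": [0,0,15],"turn": [0,0,0],"fingers": -1},{"offset": [0,0,10],"turn": [0,0,0],"fingers": -1},{"offset": [0,0,0],"turn": [0,0,0],"fingers": -1},{"offset": [0,0,0],"turn": [0,0,0],"fingers": -1}]' --force 30

```text
clock: 2.6
eef_pos: [0.446, 0.0151, 0.1939]
eef_rot: [-2.397, -2.03, -0.007]
wrist_force: [0.1, -0.1, -0.0]
gripper_width: 0.0856
```

```bash
python3 -c "
from h import *
plan([.4485,.003,.153],-.182,-1,rows=2)"
```

```text
now [0.446  0.0151 0.1939] rotleft [ 0.003 -0.004  0.017] dist 0.0428 rows 2
0 [-6.0, 2.0, 20.0] [0.001, -0.002, 0.008]
1 [-6.0, 2.0, 20.0] [0.001, -0.002, 0.008]
```

Call:
step_arm --increments '[{"offset": [-6,2,0],"turn": [0,0,0.017],"fingers": -1},{"offset": [-3,0,0],"turn": [0,0,0],"fingers": -1},{"offset": [0,0,0],"turn": [0,0,0],"fingers": -1},{"offset": [0,0,12],"turn": [0,0,0],"fingers": -1},{"offset": [0,0,12],"turn": [0,0,0],"fingers": -1},{"offset": [0,0,8],"turn": [0,0,0],"fingers": -1},{"offset": [0,0,0],"turn": [0,0,0],"fingers": -1},{"offset": [0,0,0],"turn": [0,0,0],"fingers": -1}]'

```text
clock: 3.4
eef_pos: [0.4476, 0.0045, 0.1608]
eef_rot: [2.416, 2.006, 0.01]
wrist_force: [0.7, 0.5, -0.5]
gripper_width: 0.0853
```

```bash
python3 -c "
from h import *
plan([.4485,.003,.153],-.182,-1,rows=2)
im=env.read_camera('wrist');cv2.imwrite('pics/w2.png',im[:,:,::-1])"
```

```text
now [0.4476 0.0045 0.1608] rotleft [ 0.005 -0.004 -0.003] dist 0.008 rows 2
0 [-1.0, 1.0, 4.0] [0.003, -0.002, -0.002]
1 [-1.0, 1.0, 4.0] [0.003, -0.002, -0.002]
```

View pics/w2.png

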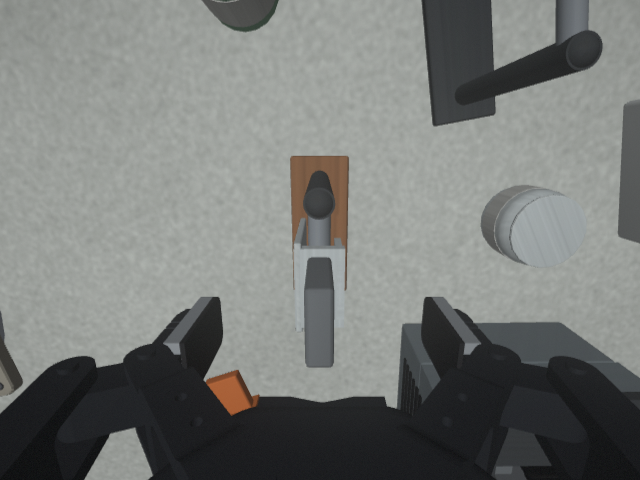

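The tab at (319,310) is centred between the jaws at (205 and 440, 330). I go down the last bit and close.

Call:
step_arm --increments '[{"offset": [-1,1,6],"turn": [0,0,0],"fingers": -1},{"offset": [0,0,4],"turn": [0,0,0],"fingers": 0},{"offset": [0,0,0],"turn": [0,0,0],"fingers": 1},{"offset": [0,0,0],"turn": [0,0,0],"fingers": 1},{"offset": [0,0,0],"turn": [0,0,0],"fingers": 1},{"offset": [0,0,0],"turn": [0,0,0],"fingers": 1},{"offset": [0,0,0],"turn": [0,0,0],"fingers": 1},{"offset": [0,0,0],"turn": [0,0,0],"fingers": 1}]' --force 30

```text
clock: 4.25
eef_pos: [0.449, 0.0034, 0.1509]
eef_rot: [2.415, 2.005, 0.011]
wrist_force: [-0.5, 0.5, -0.9]
gripper_width: 0.0116
```

```bash
python3 -c "
from h import *
plan([.4485,.003,.153],-.182,-1,rows=2)
print(env.get_state()['gripper_width'])
im=env.read_camera('wrist');cv2.imwrite('pics/w3.png',im[:,:,::-1])"
```

```text
now [0.449  0.0034 0.1509] rotleft [ 0.006 -0.004 -0.003] dist 0.0022 rows 2
0 [-0.0, -0.0, -1.0] [0.003, -0.002, -0.001]
1 [-0.0, -0.0, -1.0] [0.003, -0.002, -0.001]
0.011561395998307264
```

View pics/w3.png

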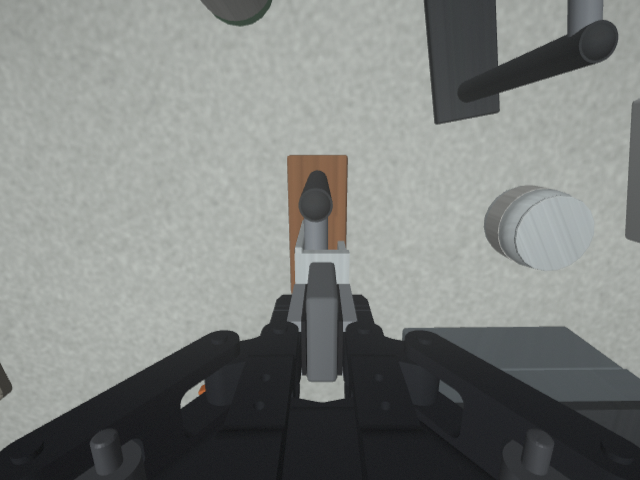

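Call:
step_arm --increments '[{"offset": [0,0,-8],"turn": [0,0,0],"fingers": 1},{"offset": [0,0,-20],"turn": [0,0,0],"fingers": 1},{"offset": [0,0,-25],"turn": [0,0,0],"fingers": 1},{"offset": [0,0,-25],"turn": [0,0,0],"fingers": 1},{"offset": [0,0,-15],"turn": [0,0,0],"fingers": 1},{"offset": [0,0,-8],"turn": [0,0,0],"fingers": 1},{"offset": [0,0,0],"turn": [0,0,0],"fingers": 1},{"offset": [0,0,0],"turn": [0,0,0],"fingers": 1}]'

```text
clock: 5.1
eef_pos: [0.4477, 0.0032, 0.2578]
eef_rot: [2.415, 2.005, 0.011]
wrist_force: [-0.0, 0.2, -0.6]
gripper_width: 0.0116
```

```bash
python3 -c "
from h import *
plan([.583,.279,.245],-.003,1,rows=10)
im=env.read_camera('wrist');cv2.imwrite('pics/w4.png',im[:,:,::-1])"
```

```text
now [0.4477 0.0032 0.2578] rotleft [ 0.007 -0.003 -0.182] dist 0.3075 rows 10
0 [30.0, 8.0, 1.0] [0.001, -0.0, -0.018]
1 [29.0, 9.0, 1.0] [0.001, -0.0, -0.018]
2 [29.0, 9.0, 1.0] [0.001, -0.0, -0.018]
3 [29.0, 10.0, 1.0] [0.001, -0.0, -0.018]
4 [29.0, 10.0, 1.0] [0.001, -0.0, -0.018]
5 [29.0, 11.0, 1.0] [0.001, -0.0, -0.018]
6 [29.0, 11.0, 1.0] [0.001, -0.0, -0.018]
7 [28.0, 12.0, 1.0] [0.001, -0.0, -0.018]
8 [28.0, 12.0, 1.0] [0.001, -0.0, -0.018]
9 [28.0, 13.0, 1.0] [0.001, -0.0, -0.018]
```

View pics/w4.png

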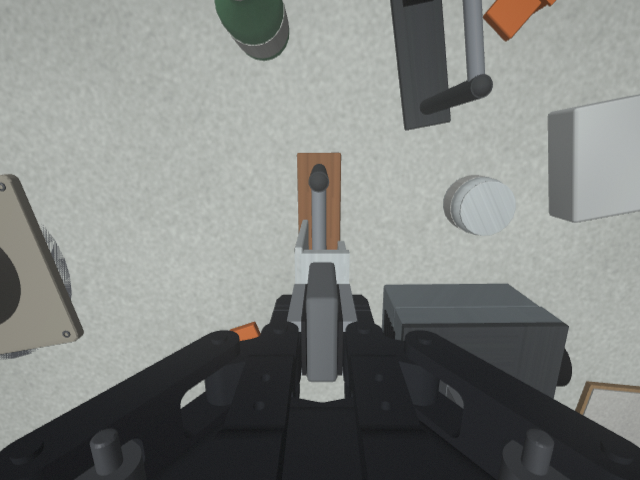

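The tag came away cleanly: its tab sits at (320,315), just as it did when gripped. Now to the rail.

Call:
step_arm --increments '[{"offset": [15,5,0],"turn": [0,0,-0.02],"fingers": 1},{"offset": [34,11,0],"turn": [0,0,-0.02],"fingers": 1},{"offset": [36,12,0],"turn": [0,0,-0.02],"fingers": 1},{"offset": [36,12,1],"turn": [0,0,-0.02],"fingers": 1},{"offset": [36,13,1],"turn": [0,0,-0.02],"fingers": 1},{"offset": [36,14,1],"turn": [0,0,-0.02],"fingers": 1},{"offset": [36,14,1],"turn": [0,0,-0.02],"fingers": 1},{"offset": [25,12,1],"turn": [0,0,-0.02],"fingers": 1}]'

```text
clock: 5.95
eef_pos: [0.5677, 0.2506, 0.2421]
eef_rot: [-2.247, -2.19, 0.01]
wrist_force: [-0.4, -0.3, -1.4]
gripper_width: 0.0114
```

```bash
python3 -c "
from h import *
plan([.583,.279,.245],-.003,1,rows=3)"
```

```text
now [0.5677 0.2506 0.2421] rotleft [-0.007  0.002 -0.023] dist 0.0324 rows 3
0 [10.0, 5.0, -1.0] [-0.002, 0.001, -0.008]
1 [10.0, 5.0, -1.0] [-0.002, 0.001, -0.008]
2 [10.0, 5.0, -1.0] [-0.002, 0.001, -0.008]
```

Call:
step_arm --increments '[{"offset": [6,4,0],"turn": [-0.004,0,-0.012],"fingers": 1},{"offset": [5,4,0],"turn": [0,0,-0.006],"fingers": 1},{"offset": [0,0,0],"turn": [0,0,0],"fingers": 1},{"offset": [0,0,0],"turn": [0,0,0],"fingers": 1},{"offset": [0,0,0],"turn": [0,0,0],"fingers": 1},{"offset": [0,0,0],"turn": [0,0,0],"fingers": 1},{"offset": [0,0,0],"turn": [0,0,0],"fingers": 1},{"offset": [0,0,0],"turn": [0,0,0],"fingers": 1}]'

```text
clock: 6.75
eef_pos: [0.5744, 0.2604, 0.2374]
eef_rot: [-2.227, -2.211, 0.016]
wrist_force: [0.4, 0.4, -1.6]
gripper_width: 0.0116
```

```bash
python3 -c "
from h import *
plan([.583,.279,.245],-.003,1,rows=1)
st=env.get_state()
for n in ['wrist','top','scene']:
  im=env.read_camera(n);cv2.imwrite(f'pics/{n}5.png',im[:,:,::-1])
c=cam('wrist',(st['eef_pos'],st['eef_rot']))
print(proj(c,[[.5848,.3517,.14],[.5839,.0908,.14],[.583,.199,.13]]).round(0).tolist())
s=cv2.imread('pics/scene5.png');cv2.imwrite('pics/s5c.png',cv2.resize(s[100:280,320:470],None,fx=4,fy=4,interpolation=2)[:600])
"
```

```text
now [0.5744 0.2604 0.2374] rotleft [-0.01   0.005 -0.004] dist 0.0219 rows 1
0 [19.0, 8.0, -8.0] [-0.01, 0.005, -0.004]
[[335.0, 110.0], [333.0, 426.0], [332.0, 310.0]]
```

View pics/wrist5.png

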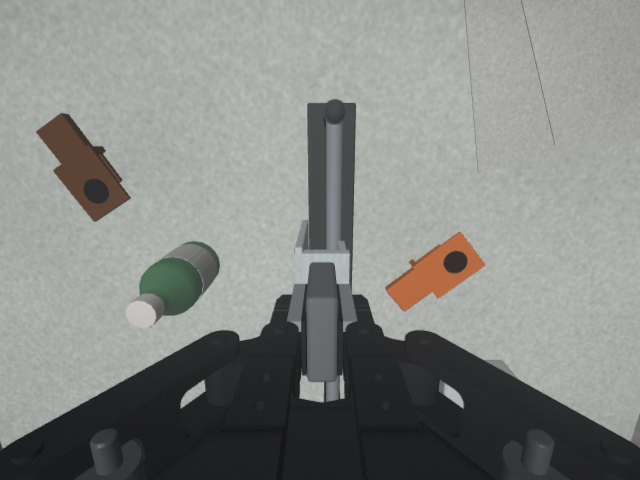

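View pics/s5c.png

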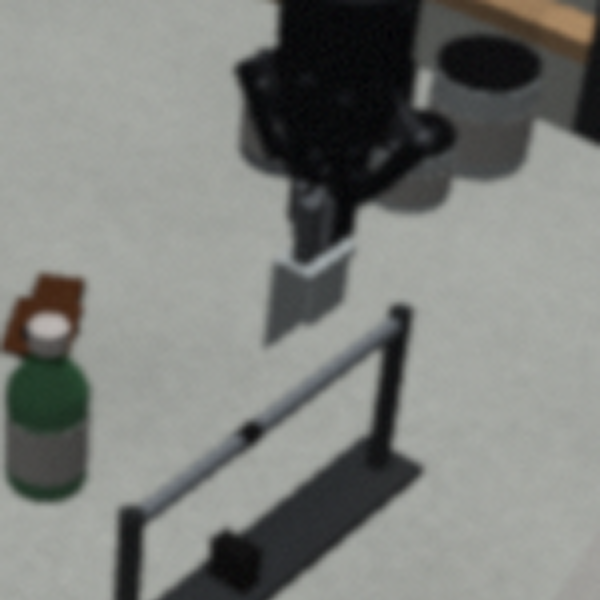

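View pics/top5.png

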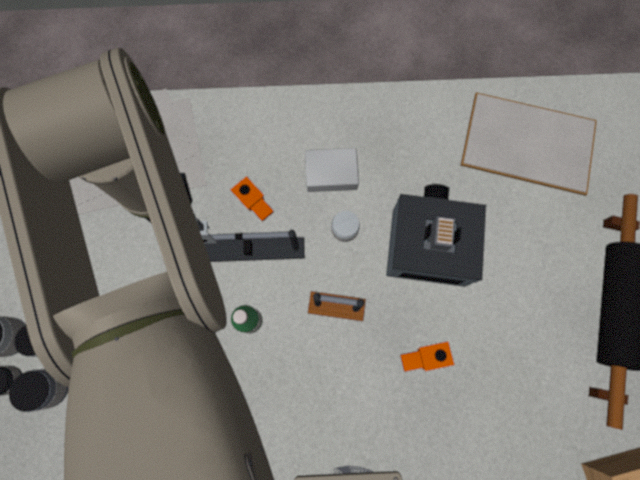

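```bash
python3 -c "
from h import *
st=env.get_state();c=cam('wrist',(st['eef_pos'],st['eef_rot']))
im=cv2.imread('pics/wrist5.png');cv2.imwrite('pics/w5c.png',cv2.resize(im[90:400,280:380],None,fx=3,fy=3,interpolation=2)[:600])
g=im.astype(int).sum(2)
for r in (140,170,200,230): print(r,g[r,318:350].tolist())
print(onz(c,(335,111),.136))
for r in (140,170,200,230): print(r,onz(c,(334,r),.136).round(4))
"
```

```text
140 [226, 225, 227, 225, 224, 225, 224, 211, 305, 351, 371, 386, 393, 402, 407, 409, 413, 401, 389, 374, 359, 341, 318, 290, 234, 222, 222, 219, 224, 223, 219, 222]
170 [220, 224, 216, 223, 223, 223, 221, 204, 304, 352, 371, 384, 396, 404, 407, 409, 410, 396, 382, 373, 355, 332, 310, 275, 217, 218, 220, 223, 220, 217, 213, 220]
200 [217, 219, 224, 223, 226, 221, 221, 216, 305, 352, 375, 385, 397, 404, 417, 410, 406, 393, 381, 366, 350, 328, 301, 252, 225, 222, 215, 220, 218, 212, 219, 223]
230 [218, 216, 222, 223, 223, 222, 222, 220, 305, 352, 373, 387, 398, 413, 418, 412, 400, 392, 379, 361, 344, 322, 288, 226, 217, 220, 219, 217, 221, 217, 218, 220]
[0.5848328  0.35139855 0.136     ]
140 [0.5842 0.3326 0.136 ]
170 [0.5843 0.3123 0.136 ]
200 [0.5844 0.2909 0.136 ]
230 [0.5845 0.2685 0.136 ]
```

View pics/w5c.png

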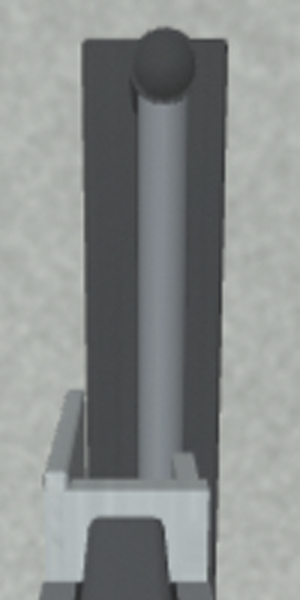

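Call:
step_arm --increments '[{"offset": [9,5,0],"turn": [-0.01,0.005,-0.004],"fingers": 1},{"offset": [8,3,0],"turn": [0,0,0],"fingers": 1},{"offset": [0,0,0],"turn": [0,0,0],"fingers": 1},{"offset": [0,0,8],"turn": [0,0,0],"fingers": 1},{"offset": [0,0,12],"turn": [0,0,0],"fingers": 1},{"offset": [0,0,8],"turn": [0,0,0],"fingers": 1},{"offset": [0,0,0],"turn": [0,0,0],"fingers": 1},{"offset": [0,0,0],"turn": [0,0,0],"fingers": 1}]'

```text
clock: 7.7
eef_pos: [0.5824, 0.2795, 0.2048]
eef_rot: [-2.223, -2.219, 0.001]
wrist_force: [-0.1, 1.0, 0.0]
gripper_width: 0.0115
```

```bash
python3 -c "
from h import *
plan([.584,.279,.205],-.003,1,rows=1)"
```

```text
now [0.5824 0.2795 0.2048] rotleft [-0.001  0.     0.001] dist 0.0017 rows 1
0 [-0.0, 2.0, -0.0] [-0.001, 0.0, 0.001]
```

Call:
step_arm --increments '[{"offset": [0,2,0],"turn": [0,0,0],"fingers": 1},{"offset": [0,0,0],"turn": [0,0,0],"fingers": 1},{"offset": [0,0,8],"turn": [0,0,0],"fingers": 1},{"offset": [0,0,10],"turn": [0,0,0],"fingers": 1},{"offset": [0,0,8],"turn": [0,0,0],"fingers": 1},{"offset": [0,0,5],"turn": [0,0,0],"fingers": 1},{"offset": [0,0,0],"turn": [0,0,0],"fingers": 1},{"offset": [0,0,0],"turn": [0,0,0],"fingers": 1}]'

```text
clock: 8.5
eef_pos: [0.5843, 0.2792, 0.171]
eef_rot: [-2.223, -2.218, 0.002]
wrist_force: [0.1, 0.5, -1.3]
gripper_width: 0.0114
```

```bash
python3 -c "
from h import *
plan([.584,.279,.151],-.003,1,rows=1);st=env.get_state();print(st['wrist_force'])
im=env.read_camera('wrist');cv2.imwrite('pics/w6.png',im[:,:,::-1])"
```

```text
now [0.5843 0.2792 0.171 ] rotleft [-0.002  0.     0.001] dist 0.02 rows 1
0 [-0.0, -0.0, 20.0] [-0.002, 0.0, 0.001]
[ 0.11040609  0.47061717 -1.31083008]
```

View pics/w6.png

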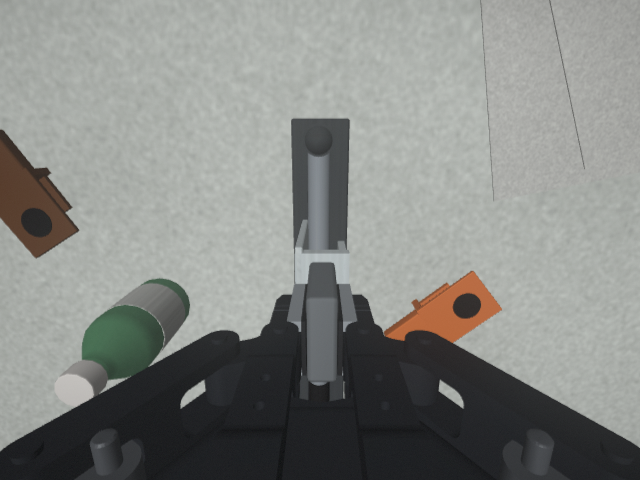

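The bar at (318,200) runs into the slot between the panel at (303,240) and the lip at (343,247). I keep going down until there is contact.

Call:
step_arm --increments '[{"offset": [0,0,6],"turn": [0,0,0],"fingers": 1},{"offset": [0,0,6],"turn": [0,0,0],"fingers": 1},{"offset": [0,0,3],"turn": [0,0,0],"fingers": 1},{"offset": [0,0,2],"turn": [0,0,0],"fingers": 1},{"offset": [0,0,1],"turn": [0,0,0],"fingers": 1},{"offset": [0,0,1],"turn": [0,0,0],"fingers": 1},{"offset": [0,0,0],"turn": [0,0,0],"fingers": 1},{"offset": [0,0,0],"turn": [0,0,0],"fingers": 1}]'

```text
clock: 9.35
eef_pos: [0.5849, 0.2794, 0.1514]
eef_rot: [-2.224, -2.219, -0.0]
wrist_force: [-0.3, -0.5, -1.0]
gripper_width: 0.0115
```

```bash
python3 -c "
from h import *
plan([.584,.279,.151],-.003,1,rows=1);st=env.get_state();print(st['wrist_force'])"
```

```text
now [0.5849 0.2794 0.1514] rotleft [ 0.    -0.     0.001] dist 0.0011 rows 1
0 [-0.0, -1.0, 0.0] [0.0, -0.0, 0.001]
[-0.28272908 -0.54762679 -0.99015248]
```

Call:
step_arm --increments '[{"offset": [0,-1,1],"turn": [0,0,0],"fingers": 1},{"offset": [0,0,1],"turn": [0,0,0],"fingers": 1},{"offset": [0,0,1],"turn": [0,0,0],"fingers": 1},{"offset": [0,0,0],"turn": [0,0,0],"fingers": 1},{"offset": [0,0,0],"turn": [0,0,0],"fingers": 1},{"offset": [0,0,0],"turn": [0,0,0],"fingers": 1},{"offset": [0,0,0],"turn": [0,0,0],"fingers": 1},{"offset": [0,0,0],"turn": [0,0,0],"fingers": 1}]'

```text
clock: 10.15
eef_pos: [0.5843, 0.2796, 0.1506]
eef_rot: [2.223, 2.218, 0.003]
wrist_force: [0.5, -0.6, 0.0]
gripper_width: 0.0116
```

```bash
python3 -c "
from h import *
plan([.584,.279,.151],-.003,1,rows=1);st=env.get_state();print(st['wrist_force'])"
```

```text
now [0.5843 0.2796 0.1506] rotleft [ 0.002 -0.001  0.001] dist 0.0007 rows 1
0 [-1.0, -0.0, -0.0] [0.002, -0.001, 0.001]
[ 0.50797076 -0.57139134  0.04442304]
```

Probably in contact. To make sure it rests on the rail, I let it go briefly and take hold again.

Call:
step_arm --increments '[{"offset": [0,0,0],"turn": [0,0,0],"fingers": 0.4},{"offset": [0,0,0],"turn": [0,0,0],"fingers": 0.4},{"offset": [0,0,0],"turn": [0,0,0],"fingers": 0.4},{"offset": [0,0,0],"turn": [0,0,0],"fingers": 0.4},{"offset": [0,0,0],"turn": [0,0,0],"fingers": 0.4},{"offset": [0,0,0],"turn": [0,0,0],"fingers": 0.4},{"offset": [0,0,0],"turn": [0,0,0],"fingers": 0.4},{"offset": [0,0,0],"turn": [0,0,0],"fingers": 0.4}]' --force 20

```text
clock: 10.95
eef_pos: [0.5845, 0.2796, 0.1508]
eef_rot: [2.223, 2.218, 0.004]
wrist_force: [-0.7, 0.0, 0.0]
gripper_width: 0.0258
```

```bash
python3 -c "
from h import *
plan([.584,.279,.151],-.003,1,rows=1);st=env.get_state();print(st['wrist_force'])
im=env.read_camera('wrist');cv2.imwrite('pics/w7.png',im[:,:,::-1])
s=env.read_camera('scene')[:,:,::-1];cv2.imwrite('pics/s7c.png',cv2.resize(s[130:280,320:470],None,fx=4,fy=4,interpolation=2))"
```

```text
now [0.5845 0.2796 0.1508] rotleft [ 0.002 -0.001  0.001] dist 0.0009 rows 1
0 [-1.0, -1.0, -0.0] [0.002, -0.001, 0.001]
[-0.7151729   0.04402953  0.03638398]
```

View pics/w7.png

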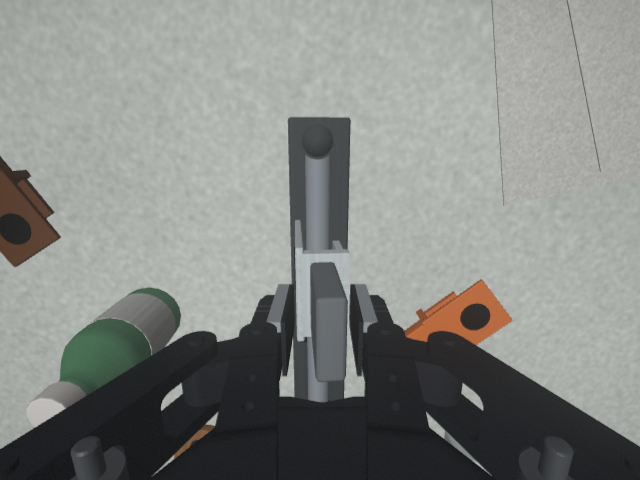

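View pics/s7c.png

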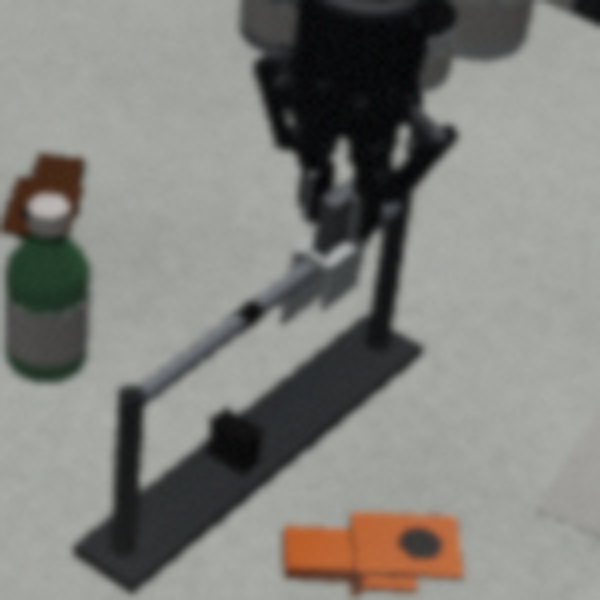

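The tag hangs on the bar: in the scene crop the hook is at (325,262), well to +y of the ring at (250,312). I regrip and refine the mark position.

```bash
python3 - <<'E'
from h import *
T=cam("top");S=cam("scene")
t=cv2.imread("pics/top0.png").astype(float).sum(2); s=cv2.imread("pics/scene0.png").astype(float).sum(2)
A=np.array([.5843,.344,.1345]);B=np.array([.5843,.099,.1345])
from scipy.ndimage import map_coordinates
for c,g,n in [(T,t,"top"),(S,s,"scene")]:
    ys=np.arange(.17,.23,.002);P=np.c_[np.full(len(ys),.5843),ys,np.full(len(ys),.134)]
    uv=proj(c,P); v=map_coordinates(g,[uv[:,1],uv[:,0]],order=1); print(n,[(round(y,3),int(q)) for y,q in zip(ys,v)])
    w=np.clip(np.percentile(v,80)-v-60,0,None);print((w*ys).sum()/w.sum())
E
```

```text
top [(np.float64(0.17), 303), (np.float64(0.172), 306), (np.float64(0.174), 311), (np.float64(0.176), 318), (np.float64(0.178), 326), (np.float64(0.18), 316), (np.float64(0.182), 314), (np.float64(0.184), 314), (np.float64(0.186), 311), (np.float64(0.188), 289), (np.float64(0.19), 220), (np.float64(0.192), 152), (np.float64(0.194), 114), (np.float64(0.196), 123), (np.float64(0.198), 138), (np.float64(0.2), 120), (np.float64(0.202), 107), (np.float64(0.204), 161), (np.float64(0.206), 228), (np.float64(0.208), 274), (np.float64(0.21), 297), (np.float64(0.212), 310), (np.float64(0.214), 311), (np.float64(0.216), 316), (np.float64(0.218), 318), (np.float64(0.22), 318), (np.float64(0.222), 312), (np.float64(0.224), 303), (np.float64(0.226), 296), (np.float64(0.228), 302)]
0.19790556263233292
scene [(np.float64(0.17), 310), (np.float64(0.172), 311), (np.float64(0.174), 307), (np.float64(0.176), 307), (np.float64(0.178), 309), (np.float64(0.18), 311), (np.float64(0.182), 308), (np.float64(0.184), 305), (np.float64(0.186), 299), (np.float64(0.188), 266), (np.float64(0.19), 222), (np.float64(0.192), 169), (np.float64(0.194), 115), (np.float64(0.196), 76), (np.float64(0.198), 64), (np.float64(0.2), 64), (np.float64(0.202), 74), (np.float64(0.204), 108), (np.float64(0.206), 150), (np.float64(0.208), 208), (np.float64(0.21), 259), (np.float64(0.212), 288), (np.float64(0.214), 307), (np.float64(0.216), 313), (np.float64(0.218), 314), (np.float64(0.22), 314), (np.float64(0.222), 315), (np.float64(0.224), 311), (np.float64(0.226), 310), (np.float64(0.228), 311)]
0.19922944378783203
```

Call:
step_arm --increments '[{"offset": [0,0,0],"turn": [0,0,0],"fingers": 1},{"offset": [0,0,0],"turn": [0,0,0],"fingers": 1},{"offset": [0,0,0],"turn": [0,0,0],"fingers": 1},{"offset": [0,0,0],"turn": [0,0,0],"fingers": 1},{"offset": [-6,0,0],"turn": [0,0,0],"fingers": 1},{"offset": [-10,0,0],"turn": [0,0,0],"fingers": 1},{"offset": [-10,0,0],"turn": [0,0,0],"fingers": 1},{"offset": [-6,0,0],"turn": [0,0,0],"fingers": 1}]' --force 20

```text
clock: 11.85
eef_pos: [0.5844, 0.246, 0.1508]
eef_rot: [2.222, 2.22, 0.005]
wrist_force: [0.7, 0.4, -0.3]
gripper_width: 0.0116
```

```bash
python3 -c "
from h import *
plan([.584,.199,.151],-.003,1,rows=4);st=env.get_state();print(st['wrist_force'])"
```

```text
now [0.5844 0.246  0.1508] rotleft [ 0.003 -0.002  0.002] dist 0.047 rows 4
0 [-12.0, -0.0, -0.0] [0.001, -0.0, 0.001]
1 [-12.0, -0.0, -0.0] [0.001, -0.0, 0.001]
2 [-12.0, -0.0, -0.0] [0.001, -0.0, 0.001]
3 [-12.0, -0.0, -0.0] [0.001, -0.0, 0.001]
[ 0.69616627  0.40316869 -0.3118577 ]
```

Call:
step_arm --increments '[{"offset": [-10,0,0],"turn": [0,0,0],"fingers": 1},{"offset": [-11,0,0],"turn": [0,0,0],"fingers": 1},{"offset": [-9,0,0],"turn": [0,0,0],"fingers": 1},{"offset": [-6,0,0],"turn": [0,0,0],"fingers": 1},{"offset": [-3,0,0],"turn": [0,0,0],"fingers": 1},{"offset": [0,0,0],"turn": [0,0,0],"fingers": 1},{"offset": [0,0,0],"turn": [0,0,0],"fingers": 1},{"offset": [0,0,0],"turn": [0,0,0],"fingers": 1}]'

```text
clock: 12.65
eef_pos: [0.5844, 0.2011, 0.1508]
eef_rot: [2.225, 2.216, 0.004]
wrist_force: [-0.0, -1.1, -0.3]
gripper_width: 0.0115
```

```bash
python3 -c "
from h import *
plan([.584,.199,.151],-.003,1,rows=1);st=env.get_state();print(st['wrist_force'])"
```

```text
now [0.5844 0.2011 0.1508] rotleft [ 0.003 -0.001 -0.001] dist 0.0022 rows 1
0 [-2.0, -0.0, -0.0] [0.003, -0.001, -0.001]
[-0.00663902 -1.06234779 -0.2782485 ]
```

Next I make a 2 mm trim and check by picture before letting go.

Call:
step_arm --increments '[{"offset": [-2,0,0],"turn": [0,0,0],"fingers": 1},{"offset": [0,0,0],"turn": [0,0,0],"fingers": 1},{"offset": [0,0,0],"turn": [0,0,0],"fingers": 1},{"offset": [0,0,0],"turn": [0,0,0],"fingers": 1},{"offset": [0,0,0],"turn": [0,0,0],"fingers": 1},{"offset": [0,0,0],"turn": [0,0,0],"fingers": 1},{"offset": [0,0,0],"turn": [0,0,0],"fingers": 1},{"offset": [0,0,0],"turn": [0,0,0],"fingers": 1}]'

```text
clock: 13.45
eef_pos: [0.5844, 0.1997, 0.1508]
eef_rot: [2.223, 2.218, 0.004]
wrist_force: [-0.1, -0.9, 0.9]
gripper_width: 0.012
```

```bash
python3 -c "
from h import *
plan([.584,.199,.151],-.003,1,rows=1)
im=env.read_camera('wrist');cv2.imwrite('pics/w8.png',im[:,:,::-1])
s=env.read_camera('scene')[:,:,::-1];cv2.imwrite('pics/s8c.png',cv2.resize(s[130:280,320:470],None,fx=4,fy=4,interpolation=2))"
```

```text
now [0.5844 0.1997 0.1508] rotleft [ 0.003 -0.001  0.001] dist 0.0008 rows 1
0 [-1.0, -0.0, -0.0] [0.003, -0.001, 0.001]
```

View pics/w8.png

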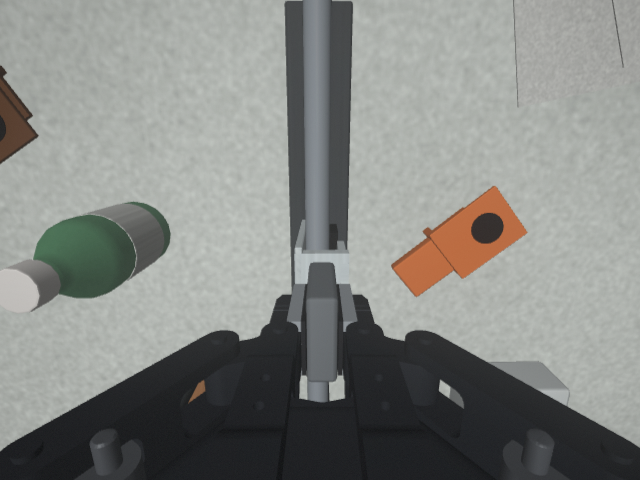

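View pics/s8c.png

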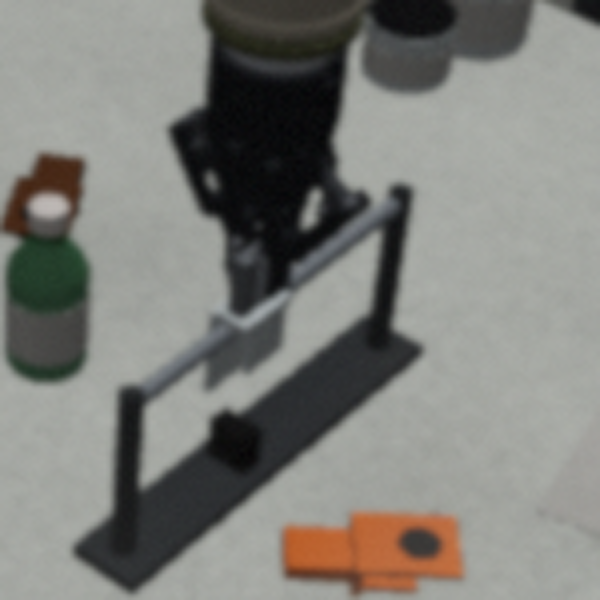

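The tag's hook sits at crop (250,315), and the ring was at (250,312) in the same crop. Letting go.

Call:
step_arm --increments '[{"offset": [0,0,0],"turn": [0,0,0],"fingers": 0.5},{"offset": [0,0,0],"turn": [0,0,0],"fingers": 0.3},{"offset": [0,0,0],"turn": [0,0,0],"fingers": -1},{"offset": [0,0,0],"turn": [0,0,0],"fingers": -1},{"offset": [0,0,0],"turn": [0,0,0],"fingers": -1},{"offset": [0,0,0],"turn": [0,0,0],"fingers": -1},{"offset": [0,0,0],"turn": [0,0,0],"fingers": -1},{"offset": [0,0,0],"turn": [0,0,0],"fingers": -1}]'

```text
clock: 14.35
eef_pos: [0.5843, 0.2, 0.1507]
eef_rot: [2.223, 2.218, 0.004]
wrist_force: [0.1, -0.1, 0.0]
gripper_width: 0.0854
```

```bash
python3 -c "
from h import *
plan([.584,.199,.151],-.003,1,rows=1)
im=env.read_camera('wrist');cv2.imwrite('pics/w9.png',im[:,:,::-1])"
```

```text
now [0.5843 0.2    0.1507] rotleft [ 0.003 -0.001  0.001] dist 0.0011 rows 1
0 [-1.0, -0.0, -0.0] [0.003, -0.001, 0.001]
```

View pics/w9.png

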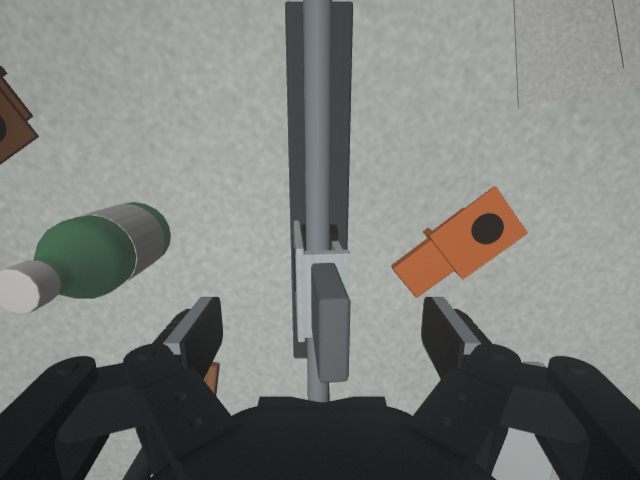

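Call:
step_arm --increments '[{"offset": [0,0,-8],"turn": [0,0,0],"fingers": -1},{"offset": [0,0,-15],"turn": [0,0,0],"fingers": -1},{"offset": [0,0,-25],"turn": [0,0,0],"fingers": -1},{"offset": [0,0,-25],"turn": [0,0,0],"fingers": -1},{"offset": [0,0,-20],"turn": [0,0,0],"fingers": -1},{"offset": [-20,0,-15],"turn": [0,0,-0.1],"fingers": -1},{"offset": [-30,0,0],"turn": [0,0,-0.1],"fingers": -1},{"offset": [-30,0,0],"turn": [0,0,-0.1],"fingers": -1}]'

```text
clock: 15.2
eef_pos: [0.5933, 0.1226, 0.2732]
eef_rot: [1.846, 2.535, 0.013]
wrist_force: [-0.2, -0.5, -0.6]
gripper_width: 0.0857
```

```bash
python3 -c "
from h import *
plan([.572,-.2115,.26],1.4,-1)
st=env.get_state()
im=env.read_camera('wrist');cv2.imwrite('pics/w10.png',im[:,:,::-1])
c=cam('wrist',(st['eef_pos'],st['eef_rot']));print(proj(c,[[.5844,.1985,.136],[.5844,.1985,.183]]))
s=env.read_camera('scene')[:,:,::-1];cv2.imwrite('pics/s10c.png',cv2.resize(s[130:280,320:470],None,fx=4,fy=4,interpolation=2))"
```

```text
now [0.5933 0.1226 0.2732] rotleft [ 0.009  0.005 -1.088] dist 0.3351 rows 8
0 [-39.0, -15.0, 1.0] [0.001, 0.001, -0.136]
1 [-36.0, -21.0, 1.0] [0.001, 0.001, -0.136]
2 [-33.0, -25.0, 1.0] [0.001, 0.001, -0.136]
3 [-30.0, -30.0, 1.0] [0.001, 0.001, -0.136]
4 [-25.0, -33.0, 2.0] [0.001, 0.001, -0.136]
5 [-21.0, -36.0, 2.0] [0.001, 0.001, -0.136]
6 [-15.0, -39.0, 2.0] [0.001, 0.001, -0.136]
7 [-10.0, -41.0, 2.0] [0.001, 0.001, -0.136]
[[336.85988953 136.94236807]
 [340.75975784 135.21780676]]
```

View pics/w10.png

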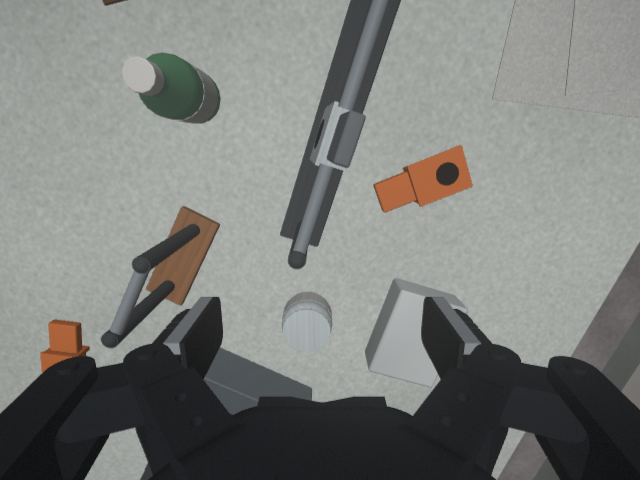

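View pics/s10c.png

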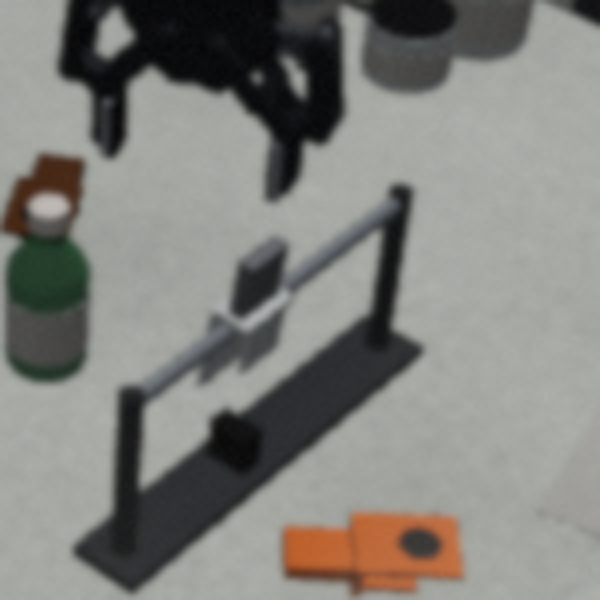

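```bash
python3 -c "
import cv2
im=cv2.imread('pics/w10.png');cv2.imwrite('pics/w10c.png',cv2.resize(im[80:200,280:400],None,fx=5,fy=5,interpolation=2))"
```

```text
(no output)
```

View pics/w10c.png

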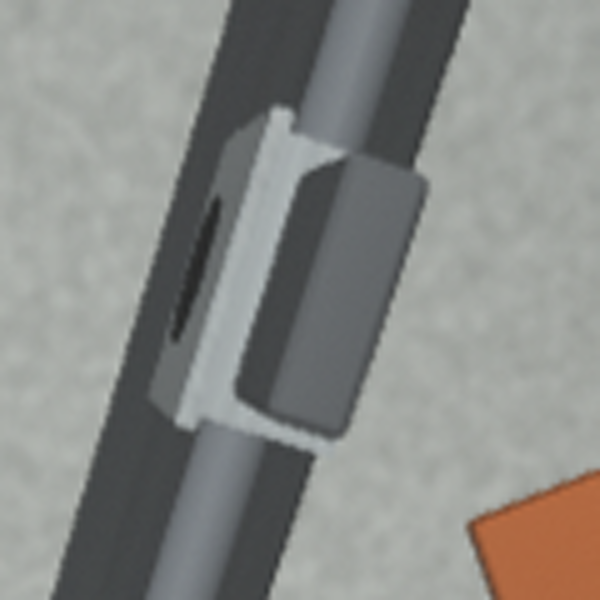

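```bash
cat > tilt.py <<'E'
from h import *
def fit(c,obj,uv,x0):
    from scipy.optimize import least_squares
    def f(q,full=False):
        M=R.from_euler('zyx',[q[3],q[4],q[5]]);return (proj(c,M.apply(np.array(obj)/1e3)+q[:3])-uv).ravel()
    r=least_squares(f,x0,x_scale=[.01,.01,.01,.1,.1,.1],loss='soft_l1');return r.x,f(r.x).reshape(-1,2).round(1).tolist()
E
python3 - <<'E'
from tilt import *
pose=(np.array([0.5933,0.1226,0.2732]),np.array([1.846,2.535,0.013]))
c=cam('wrist',pose)
f=lambda u,v:(280+u/5-.4,80+v/5-.4)
obj=[(-6,18,47),(6,18,47),(6,-18,47),(-6,-18,47),(13,-22,6),(-13,-25,-58),(-13,25,-58)]
uv=np.array([f(*p) for p in [(350,155),(428,180),(340,438),(272,412),(318,455),(150,395),(232,135)]])
print(fit(c,obj,uv,[.584,.1985,.136,0,0,0]))
print(fit(c,obj[:5],uv[:5],[.584,.1985,.136,0,0,0]))
E
```

```text
(array([ 0.58662869,  0.1981795 ,  0.12527646, -0.01359849,  0.09526904,
        0.00326448]), [[-0.2, -0.5], [0.5, 0.7], [0.2, 0.2], [-2.0, -0.1], [2.1, -0.6], [-0.1, -0.5], [-0.4, 0.8]])
(array([ 0.5845086 ,  0.19668062,  0.12308669,  0.00807191,  0.15159786,
       -0.03547708]), [[-0.2, -0.3], [0.1, 0.6], [1.2, -0.2], [-0.8, -0.0], [-0.0, -0.0]])
```

```bash
python3 - <<'E'
from tilt import *
from scipy.optimize import least_squares
st=env.get_state();print(st['eef_pos'],st['eef_rot'],st['clock'],np.abs(st['dq']).max())
im=env.read_camera('wrist');cv2.imwrite('pics/w11.png',im[:,:,::-1]);cv2.imwrite('pics/w11c.png',cv2.resize(im[80:200,260:380,::-1],None,fx=5,fy=5,interpolation=2))
c=cam('wrist',(st['eef_pos'],st['eef_rot']))
print(proj(c,[[.5844,.1985,.136]]))
E
```

```text
[0.59423077 0.11983536 0.27336471] [1.85122869 2.5292571  0.01209081] 15.3 0.16591604032136745
[[336.24064141 132.70773923]]
```

View pics/w11c.png

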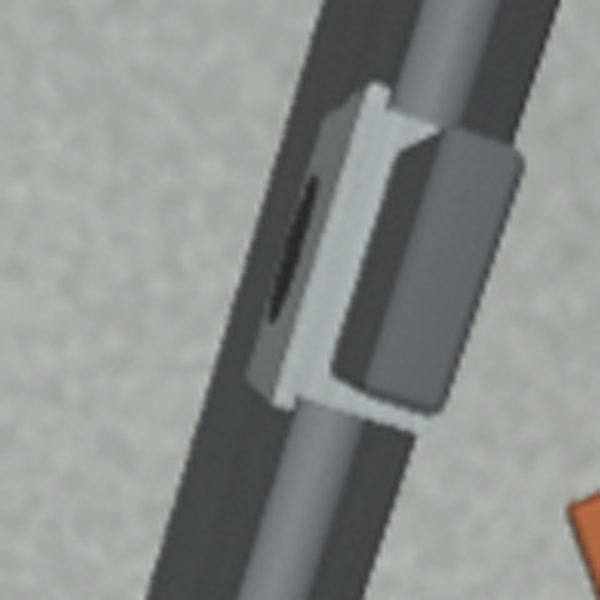

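```bash
python3 - <<'E'
from tilt import *
from scipy.optimize import least_squares
c=cam('wrist',(np.array([0.59423077,0.11983536,0.27336471]),np.array([1.85122869,2.5292571,0.01209081])))
f=lambda u,v:(260+u/5-.4,80+v/5-.4)
obj=np.array([(-6,18,47),(6,18,47),(6,-18,47),(-6,-18,47),(13,-22,6),(-13,-25,-58),(-13,25,-58)])/1e3
uv=np.array([f(*p) for p in [(446,128),(522,152),(436,412),(366,390),(414,432),(246,378),(330,112)]])
for sub in (range(7),range(5),[0,1,2,3,5,6]):
  sub=list(sub)
  g=lambda q:(proj(c,R.from_euler('zy',[q[2],q[3]]).apply(obj[sub])+[q[0],q[1],.136])-uv[sub]).ravel()
  r=least_squares(g,[.584,.1985,0,0],x_scale=[.01,.01,.1,.1],loss='soft_l1');print(r.x.round(4),g(r.x).reshape(-1,2).round(1).tolist())
E
```

```text
[ 0.5859  0.1979 -0.0227  0.0856] [[-0.1, -2.4], [1.8, -0.6], [-0.0, 1.2], [-2.6, -0.2], [2.4, 0.9], [-0.5, 0.1], [-0.4, 0.7]]
[ 5.830e-01  1.977e-01 -4.000e-04  1.531e-01] [[-0.4, -1.9], [1.4, -0.4], [0.7, 1.6], [-1.8, 0.7], [-0.2, -0.0]]
[ 0.5861  0.1979 -0.0161  0.0843] [[-0.1, -2.3], [1.9, -0.6], [0.4, 1.3], [-2.3, 0.0], [-0.1, 0.4], [-0.3, 0.9]]
```

```bash
python3 - <<'E'
from tilt import *
from scipy.optimize import least_squares
# bias check on parked tag (w1)
c=cam('wrist',(np.array([0.4504,-0.0126,0.2597]),np.array([2.446,1.963,-0.011])))
f=lambda u,v:(230+u/4-.4,140+v/4-.4)
obj=np.array([(-6,18,47),(6,18,47),(6,-18,47),(-6,-18,47),(13,22,6),(13,-22,6),(-13,25,-58)])/1e3
uv=np.array([f(*p) for p in [(285,257),(355,257),(361,458),(298,461),(391,195),(398,415),(288,153)]])
for n in (6,7):
  g=lambda q:(proj(c,R.from_euler('zy',[q[2],q[3]]).apply(obj[:n])+[q[0],q[1],.136])-uv[:n]).ravel()
  r=least_squares(g,[.4485,.003,-.18,0],x_scale=[.01,.01,.1,.1],loss='soft_l1');print(r.x.round(4),g(r.x).reshape(-1,2).round(1).tolist())
E
```

```text
[ 0.447   0.0018 -0.183   0.0118] [[-0.4, -0.3], [0.4, -1.0], [0.8, 0.9], [-0.9, 0.8], [0.1, -0.0], [-0.0, -0.2]]
[ 0.4478  0.0017 -0.1887 -0.0114] [[-0.5, -0.2], [0.3, -0.7], [0.4, 1.1], [-1.3, 0.8], [1.2, 0.0], [0.7, -0.1], [-1.2, -0.9]]
```

The tag hangs at y≈0.198 (mark 0.1985). It leans about 0.09 rad by the long-baseline fit, and the straight-on picture gives about 0.07, so both are inside 0.2. On to the cassette.

Call:
step_arm --increments '[{"offset": [-39,-15,1],"turn": [0,0,-0.14],"fingers": -1},{"offset": [-36,-21,1],"turn": [0,0,-0.14],"fingers": -1},{"offset": [-33,-25,1],"turn": [0,0,-0.14],"fingers": -1},{"offset": [-30,-30,1],"turn": [0,0,-0.14],"fingers": -1},{"offset": [-25,-33,1],"turn": [0,0,-0.14],"fingers": -1},{"offset": [-21,-36,1],"turn": [0,0,-0.14],"fingers": -1},{"offset": [-12,-25,0],"turn": [0,0,-0.14],"fingers": -1},{"offset": [0,-8,0],"turn": [0,0,-0.08],"fingers": -1}]'

```text
clock: 16.15
eef_pos: [0.5795, -0.1646, 0.2707]
eef_rot: [0.268, 3.117, 0.012]
wrist_force: [0.6, 0.9, -0.6]
gripper_width: 0.0855
```

```bash
python3 -c "
from h import *
plan([.572,-.2115,.26],1.4,-1)"
```

```text
now [ 0.5795 -0.1646  0.2707] rotleft [ 0.009  0.013 -0.001] dist 0.0486 rows 1
0 [-1.0, -48.0, 10.0] [0.009, 0.013, -0.001]
```

Call:
step_arm --increments '[{"offset": [0,-15,0],"turn": [0,0.01,0],"fingers": -1},{"offset": [0,-12,0],"turn": [0,0,0],"fingers": -1},{"offset": [0,-8,0],"turn": [0,0,0],"fingers": -1},{"offset": [0,0,0],"turn": [0,0,0],"fingers": -1},{"offset": [0,0,0],"turn": [0,0,0],"fingers": -1},{"offset": [0,0,0],"turn": [0,0,0],"fingers": -1},{"offset": [0,0,0],"turn": [0,0,0],"fingers": -1},{"offset": [0,0,0],"turn": [0,0,0],"fingers": -1}]'

```text
clock: 16.95
eef_pos: [0.5741, -0.1984, 0.2718]
eef_rot: [0.281, 3.126, 0.016]
wrist_force: [0.6, -0.2, 0.2]
gripper_width: 0.0854
```

```bash
python3 -c "
from h import *
plan([.572,-.2115,.26],1.4,-1)
st=env.get_state()
im=env.read_camera('wrist');cv2.imwrite('pics/w12.png',im[:,:,::-1]);cv2.imwrite('pics/w12c.png',cv2.resize(im[180:330,220:420,::-1],None,fx=4,fy=4,interpolation=2))
c=cam('wrist',(st['eef_pos'],st['eef_rot']));print(proj(c,[[.5721,-.2115,.148]]));np.save('p12.npy',np.r_[st['eef_pos'],st['eef_rot']])"
```

```text
now [ 0.5741 -0.1984  0.2718] rotleft [ 0.01   0.002 -0.008] dist 0.0178 rows 1
0 [-0.0, -13.0, 12.0] [0.01, 0.002, -0.008]
[[304.66435256 232.34248217]]
```

View pics/w12.png

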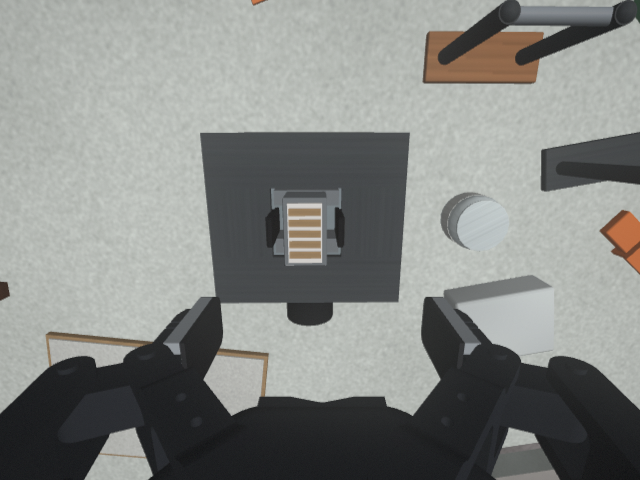

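View pics/w12c.png

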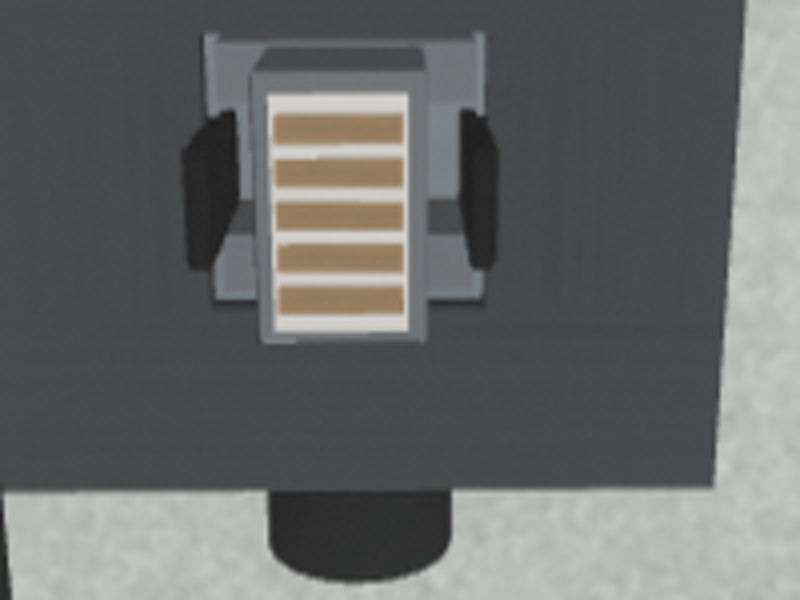

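```bash
python3 -c "
from h import *
q=np.load('p12.npy');c=cam('wrist',(q[:3],q[3:]))
f=lambda u,v:(220+u/4-.4,180+v/4-.4)
P=[onz(c,f(*p),.148) for p in [(250,72),(427,70),(428,342),(262,342)]]
print(np.array(P).round(4),np.mean(P,0).round(4))
print('w',np.linalg.norm(P[0]-P[1]),np.linalg.norm(P[2]-P[3]),'l',np.linalg.norm(P[0]-P[3]),np.linalg.norm(P[1]-P[2]))
d=P[1]-P[0]+P[2]-P[3];print('yaw y',np.arctan2(d[1],d[0]));d=P[3]-P[0]+P[2]-P[1];print('yaw x',np.arctan2(d[1],d[0]))
Q=[onz(c,f(*p),.146) for p in [(184,150),(497,150)]];print('paddle',np.array(Q).round(4),np.linalg.norm(Q[0]-Q[1]))
E=[onz(c,p,.11) for p in [(201,133),(409,133),(399,301),(216,303)]];print(np.array(E).round(4),np.mean(E,0))
d=E[1]-E[0];print(np.arctan2(d[1],d[0]));d=E[2]-E[3];print(np.arctan2(d[1],d[0]))
print(tri((c,f(342,206)),(cam('scene'),(180+210/3-.3,160+415/3-.3)),(cam('top'),(445.35,230.35))))
plan([.572,-.2115,.21],1.395,-1,rows=4)
"
```

```text
[[ 0.541  -0.2236  0.148 ]
 [ 0.5469 -0.1891  0.148 ]
 [ 0.6033 -0.1988  0.148 ]
 [ 0.597  -0.2331  0.148 ]] [ 0.572  -0.2112  0.148 ]
w 0.03504324043239023 0.03481492452601287 l 0.056776524278950934 0.057243062784718676
yaw y 1.3953405143981124
yaw x -0.1690428065658675
paddle [[ 0.5544 -0.2404  0.146 ]
 [ 0.5658 -0.1779  0.146 ]] 0.06346063177029629
[[ 0.4792 -0.2853  0.11  ]
 [ 0.5109 -0.1095  0.11  ]
 [ 0.6675 -0.1362  0.11  ]
 [ 0.6365 -0.3149  0.11  ]] [ 0.57353217 -0.21147546  0.11      ]
1.3924468776936842
1.3993862603734053
(array([ 0.57192839, -0.21137443,  0.14586083]), [np.float64(0.4), np.float64(1.4), np.float64(1.4)])
now [ 0.5741 -0.1984  0.2718] rotleft [ 0.01   0.003 -0.003] dist 0.0632 rows 4
0 [-0.0, -3.0, 15.0] [0.003, 0.001, -0.001]
1 [-0.0, -3.0, 15.0] [0.003, 0.001, -0.001]
2 [-0.0, -3.0, 15.0] [0.003, 0.001, -0.001]
3 [-0.0, -3.0, 15.0] [0.003, 0.001, -0.001]
```

Call:
step_arm --increments '[{"offset": [0,-7,0],"turn": [0.01,0.003,-0.003],"fingers": -1},{"offset": [0,-6,0],"turn": [0,0,0],"fingers": -1},{"offset": [0,0,10],"turn": [0,0,0],"fingers": -1},{"offset": [0,0,20],"turn": [0,0,0],"fingers": -1},{"offset": [0,0,20],"turn": [0,0,0],"fingers": -1},{"offset": [0,0,10],"turn": [0,0,0],"fingers": -1},{"offset": [0,0,0],"turn": [0,0,0],"fingers": -1},{"offset": [0,0,0],"turn": [0,0,0],"fingers": -1}]'

```text
clock: 17.8
eef_pos: [0.5712, -0.2129, 0.2079]
eef_rot: [-0.277, -3.128, 0.001]
wrist_force: [0.1, -0.0, -0.5]
gripper_width: 0.0855
```

```bash
python3 -c "
from h import *
plan([.572,-.2112,.117],1.395,-1,rows=6)"
```

```text
now [ 0.5712 -0.2129  0.2079] rotleft [-0.001 -0.001 -0.001] dist 0.0909 rows 6
0 [-0.0, 0.0, 15.0] [-0.0, -0.0, -0.0]
1 [-0.0, 0.0, 15.0] [-0.0, -0.0, -0.0]
2 [-0.0, 0.0, 15.0] [-0.0, -0.0, -0.0]
3 [-0.0, 0.0, 15.0] [-0.0, -0.0, -0.0]
4 [-0.0, 0.0, 15.0] [-0.0, -0.0, -0.0]
5 [-0.0, 0.0, 15.0] [-0.0, -0.0, -0.0]
```

Call:
step_arm --increments '[{"offset": [-1,2,6],"turn": [0,0,0],"fingers": -1},{"offset": [0,0,14],"turn": [0,0,0],"fingers": -1},{"offset": [0,0,16],"turn": [0,0,0],"fingers": -1},{"offset": [0,0,12],"turn": [0,0,0],"fingers": -1},{"offset": [0,0,5],"turn": [0,0,0],"fingers": -1},{"offset": [0,0,0],"turn": [0,0,0],"fingers": -1},{"offset": [0,0,0],"turn": [0,0,0],"fingers": -1},{"offset": [0,0,0],"turn": [0,0,0],"fingers": -1}]'

```text
clock: 18.6
eef_pos: [0.5734, -0.2112, 0.1517]
eef_rot: [0.277, 3.128, -0.002]
wrist_force: [-0.5, -0.5, 0.1]
gripper_width: 0.0858
```

```bash
python3 -c "
from h import *
plan([.572,-.2112,.117],1.395,-1,rows=2)
im=env.read_camera('wrist');cv2.imwrite('pics/w13.png',im[:,:,::-1])"
```

```text
now [ 0.5734 -0.2112  0.1517] rotleft [-0.001  0.001 -0.001] dist 0.0348 rows 2
0 [1.0, -0.0, 17.0] [-0.001, 0.001, -0.0]
1 [1.0, -0.0, 17.0] [-0.001, 0.001, -0.0]
```

View pics/w13.png

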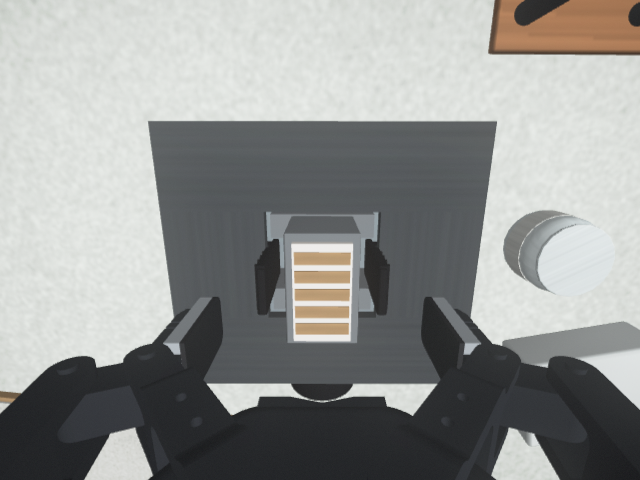

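The cassette at (322,290) and the catches at (268 and 378) are centred between the pads (205 and 440). Going down.

Call:
step_arm --increments '[{"offset": [1,0,6],"turn": [0,0,0],"fingers": -1},{"offset": [0,0,10],"turn": [0,0,0],"fingers": -1},{"offset": [0,0,8],"turn": [0,0,0],"fingers": -1},{"offset": [0,0,4],"turn": [0,0,0],"fingers": -1},{"offset": [0,0,2],"turn": [0,0,0],"fingers": -1},{"offset": [0,0,0],"turn": [0,0,0],"fingers": -1},{"offset": [0,0,0],"turn": [0,0,0],"fingers": -1},{"offset": [0,0,0],"turn": [0,0,0],"fingers": -1}]' --force 35

```text
clock: 19.45
eef_pos: [0.5729, -0.2114, 0.12]
eef_rot: [0.277, 3.127, -0.003]
wrist_force: [-0.6, -0.5, 0.3]
gripper_width: 0.0853
```

```bash
python3 -c "
from h import *
plan([.572,-.2112,.117],1.395,-1,rows=1);print(env.get_state()['wrist_force'])"
```

```text
now [ 0.5729 -0.2114  0.12  ] rotleft [-0.002  0.003 -0.001] dist 0.0032 rows 1
0 [1.0, 0.0, 3.0] [-0.002, 0.003, -0.001]
[-0.61366464 -0.54758007  0.26641172]
```

Call:
step_arm --increments '[{"offset": [0,0,2],"turn": [0,0,0],"fingers": -0.5},{"offset": [0,0,0],"turn": [0,0,0],"fingers": 0},{"offset": [0,0,0],"turn": [0,0,0],"fingers": 1},{"offset": [0,0,0],"turn": [0,0,0],"fingers": 1},{"offset": [0,0,0],"turn": [0,0,0],"fingers": 1},{"offset": [0,0,0],"turn": [0,0,0],"fingers": 1},{"offset": [0,0,0],"turn": [0,0,0],"fingers": 1},{"offset": [0,0,0],"turn": [0,0,0],"fingers": 1}]' --force 35

```text
clock: 20.25
eef_pos: [0.5745, -0.2117, 0.1208]
eef_rot: [0.276, 3.123, -0.004]
wrist_force: [-0.8, 0.5, 0.8]
gripper_width: 0.0396
```

```bash
python3 -c "
from h import *
plan([.572,-.2112,.117],1.395,-1,rows=1);st=env.get_state();print(st['wrist_force'],st['gripper_width'])
im=env.read_camera('wrist');cv2.imwrite('pics/w14.png',im[:,:,::-1])"
```

```text
now [ 0.5745 -0.2117  0.1208] rotleft [-0.002  0.007 -0.001] dist 0.0045 rows 1
0 [3.0, 0.0, 4.0] [-0.002, 0.007, -0.001]
[-0.75075934  0.48412622  0.79668092] 0.039584852717417775
```

View pics/w14.png

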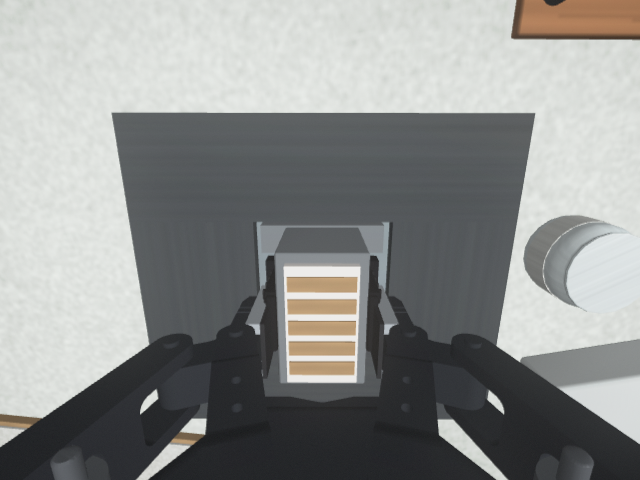

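The jaw reading of 39.6 mm against the expected 46 suggests the pads hold high with tilted tips. I reopen, go 7 mm lower and pinch again.

Call:
step_arm --increments '[{"offset": [1,0,0],"turn": [0,0,0],"fingers": -1},{"offset": [0,0,0],"turn": [0,0,0],"fingers": -1},{"offset": [0,0,0],"turn": [0,0,0],"fingers": -1},{"offset": [2,0,3],"turn": [0,0.006,0],"fingers": -1},{"offset": [0,0,3],"turn": [0,0,0],"fingers": -1},{"offset": [0,0,1],"turn": [0,0,0],"fingers": -1},{"offset": [0,0,0],"turn": [0,0,0],"fingers": -1},{"offset": [0,0,0],"turn": [0,0,0],"fingers": -1}]' --force 30

```text
clock: 21.1
eef_pos: [0.5709, -0.2112, 0.1124]
eef_rot: [-0.277, -3.128, 0.003]
wrist_force: [-0.1, -0.8, -0.4]
gripper_width: 0.0853
```

```bash
python3 -c "
from h import *
plan([.572,-.2112,.113],1.395,-1,rows=1);st=env.get_state();print(st['wrist_force'],st['gripper_width'])"
```

```text
now [ 0.5709 -0.2112  0.1124] rotleft [-0.002 -0.001 -0.001] dist 0.0013 rows 1
0 [-1.0, 0.0, -1.0] [-0.002, -0.001, -0.001]
[-0.06098764 -0.84704458 -0.42525218] 0.08531186292516763
```

Call:
step_arm --increments '[{"offset": [-1,0,-1],"turn": [0,0,0],"fingers": 0},{"offset": [0,0,0],"turn": [0,0,0],"fingers": 0},{"offset": [0,0,0],"turn": [0,0,0],"fingers": 1},{"offset": [0,0,0],"turn": [0,0,0],"fingers": 1},{"offset": [0,0,0],"turn": [0,0,0],"fingers": 1},{"offset": [0,0,0],"turn": [0,0,0],"fingers": 1},{"offset": [0,0,0],"turn": [0,0,0],"fingers": 1},{"offset": [0,0,0],"turn": [0,0,0],"fingers": 1}]' --force 30

```text
clock: 21.9
eef_pos: [0.573, -0.2116, 0.1156]
eef_rot: [0.277, 3.128, -0.004]
wrist_force: [-0.4, 0.1, 0.7]
gripper_width: 0.0411
```

```bash
python3 -c "
from h import *
plan([.572,-.2112,.113],1.395,-1,rows=1);st=env.get_state();print(st['wrist_force'],st['gripper_width'])
im=env.read_camera('wrist');cv2.imwrite('pics/w15.png',im[:,:,::-1])"
```

```text
now [ 0.573  -0.2116  0.1156] rotleft [-0.002  0.002 -0.001] dist 0.0028 rows 1
0 [1.0, 0.0, 3.0] [-0.002, 0.002, -0.001]
[-0.39309784  0.06562253  0.66056557] 0.041068259055360136
```

View pics/w15.png

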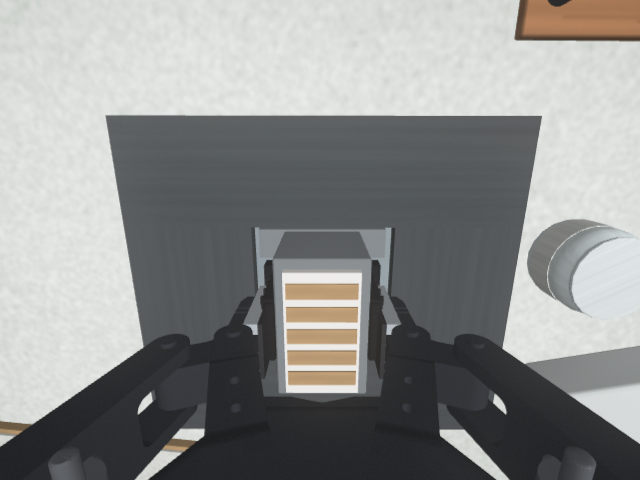

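Both paddles are now pressed close to the core. Now a slow lift.

Call:
step_arm --increments '[{"offset": [0,0,-2],"turn": [0,0,0],"fingers": 1},{"offset": [0,0,-3],"turn": [0,0,0],"fingers": 1},{"offset": [0,0,-4],"turn": [0,0,0],"fingers": 1},{"offset": [0,0,-4],"turn": [0,0,0],"fingers": 1},{"offset": [0,0,-3],"turn": [0,0,0],"fingers": 1},{"offset": [0,0,0],"turn": [0,0,0],"fingers": 1},{"offset": [0,0,0],"turn": [0,0,0],"fingers": 1},{"offset": [0,0,0],"turn": [0,0,0],"fingers": 1}]'

```text
clock: 22.75
eef_pos: [0.572, -0.2112, 0.1313]
eef_rot: [-0.277, -3.128, 0.003]
wrist_force: [0.6, -0.0, -2.2]
gripper_width: 0.0411
```

```bash
python3 -c "
from h import *
plan([.572,-.2112,.21],1.395,-1);st=env.get_state();print(st['wrist_force'],st['gripper_width'])
im=env.read_camera('wrist');cv2.imwrite('pics/w16.png',im[:,:,::-1])"
```

```text
now [ 0.572  -0.2112  0.1313] rotleft [-0.002 -0.001 -0.001] dist 0.0787 rows 2
0 [0.0, -0.0, -39.0] [-0.001, -0.0, -0.0]
1 [-0.0, -0.0, -39.0] [-0.001, -0.0, -0.0]
[ 5.97333171e-01 -1.15429748e-03 -2.21832201e+00] 0.041126803890046804
```

View pics/w16.png

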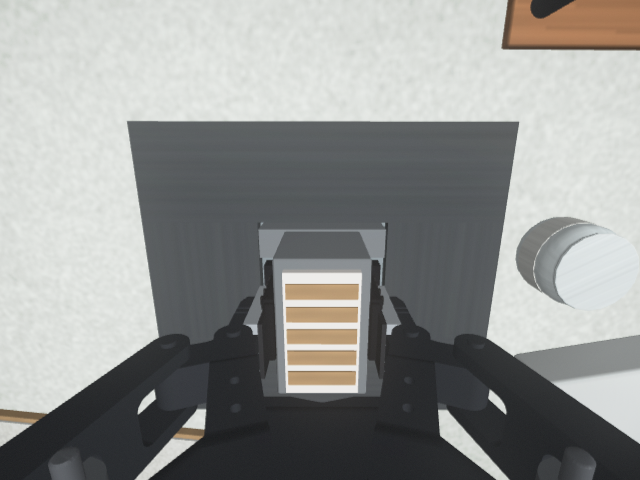

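The cassette rises with the fingers: it keeps the same image place, and the 2.2 N load is about its weight. I continue straight up.

Call:
step_arm --increments '[{"offset": [0,0,-6],"turn": [0,0,0],"fingers": 1},{"offset": [0,0,-12],"turn": [0,0,0],"fingers": 1},{"offset": [0,0,-16],"turn": [0,0,0],"fingers": 1},{"offset": [0,0,-18],"turn": [0,0,0],"fingers": 1},{"offset": [0,0,-16],"turn": [0,0,0],"fingers": 1},{"offset": [0,0,-12],"turn": [0,0,0],"fingers": 1},{"offset": [0,0,-6],"turn": [0,0,0],"fingers": 1},{"offset": [0,0,0],"turn": [0,0,0],"fingers": 1}]'

```text
clock: 23.6
eef_pos: [0.5729, -0.2114, 0.2281]
eef_rot: [0.277, 3.127, -0.005]
wrist_force: [0.4, 0.7, -3.2]
gripper_width: 0.0412
```

Call:
step_arm --increments '[{"offset": [0,0,0],"turn": [0,0,0],"fingers": 1},{"offset": [0,0,0],"turn": [0,0,0],"fingers": 1},{"offset": [0,0,0],"turn": [0,0,0],"fingers": 1},{"offset": [0,0,0],"turn": [0,0,0],"fingers": 1},{"offset": [0,0,0],"turn": [0,0,0],"fingers": 1},{"offset": [0,0,0],"turn": [0,0,0],"fingers": 1},{"offset": [0,0,0],"turn": [0,0,0],"fingers": 1},{"offset": [0,0,0],"turn": [0,0,0],"fingers": 1}]'

```text
clock: 24.4
eef_pos: [0.5711, -0.2106, 0.224]
eef_rot: [-0.277, -3.126, 0.002]
wrist_force: [-0.5, -0.3, -2.1]
gripper_width: 0.0411
```

```bash
python3 -c "
from h import *
plan([.572,-.2112,.23],1.395,-1,rows=1);st=env.get_state();print(st['wrist_force'],st['gripper_width'],abs(st['dq']).max())
im=env.read_camera('wrist');cv2.imwrite('pics/w17.png',im[:,:,::-1])
s=env.read_camera('scene')[:,:,::-1];cv2.imwrite('pics/s17.png',s);cv2.imwrite('pics/s17c.png',cv2.resize(s[130:380,170:450],None,fx=2.4,fy=2.4,interpolation=2))"
```

```text
now [ 0.5711 -0.2106  0.224 ] rotleft [-0.001 -0.003 -0.001] dist 0.0061 rows 1
0 [-1.0, -0.0, -6.0] [-0.001, -0.003, -0.001]
[-0.48749855 -0.26646106 -2.05935104] 0.041115435849196885 0.0024988198754936418
```

View pics/w17.png

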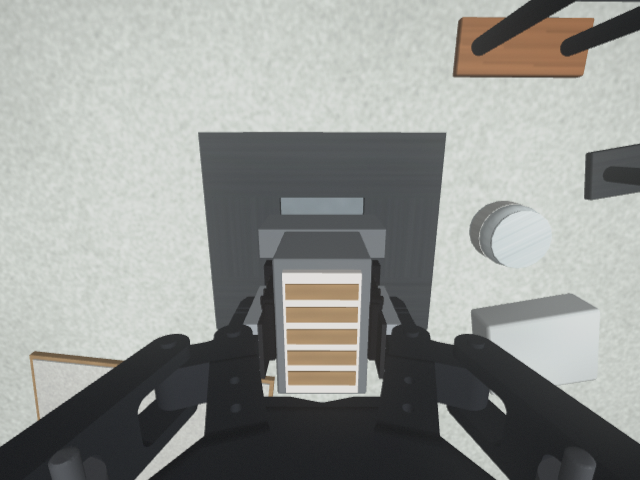

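View pics/s17c.png

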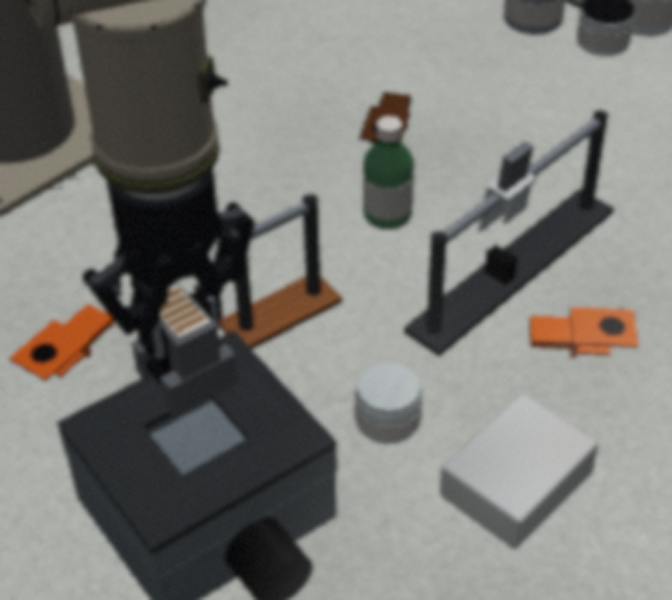

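The opening is clear below the cassette, which is upright with its underside near z 0.176. The tag still hangs over the block and ring, and the bystanders haven't moved. Handing in.

```bash
python3 -c "
from bench import env
print(env.hand_in()); s=env.get_state();print(s['clock'],s['eef_pos'],s['gripper_width'],s['wrist_force'])"
```

```text
the job is handed in; nothing more can be done
None
the job is handed in; nothing more can be done
```

I did both parts and handed the job in at about 24.5 s of the 54 s. The hand-in gave no verdict.

**Tag:** I took the grey tag off the parking bar and hooked it over the rail about 80 mm to the left (+y) of the mark. There I let it go briefly so that it rested on the bar, then gripped it again, slid it to the mark and released it. My last fit puts it at y ≈ 0.198, with the mark at 0.1985.

**Cassette:** I pinched both catches at 30 N and lifted the cassette straight out. It is held upright and still, with its underside at about z = 0.176, roughly 66 mm above the extractor's top. The wrist carries about 2.1 N against an expected 2.5 N.

**Checks that did not fully agree:**
- **Tag lean:** the released tag leans slightly. My fits gave 0.085 to 0.15 rad, most likely about 0.09, against the limit of 0.2. I left it as it was.
- **Jaw reading:** with the catches pinched, the jaws read 41 mm rather than the 46 mm given for full pinch. A first, higher pinch read 39.6 mm, so I reopened, went lower and pinched again. The cassette then came out freely.
- **Catch forces:** I could not measure the force on each catch separately, only the total grip.

In the last pictures the tin, the bottle and the stone look unmoved.

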